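# Check-weigh brake-line tees on a parts scale with range wheel and folding display

## Task

Check-weigh the brass brake-line tees: first raise the scale's folded display to about 60 degrees and roll the knurled range wheel with a fingertip to five clicks above zero, then put all the tees from the rubber mat on the weighing pan together, let go of them and let them settle there for a second. After that move all the tees into the black storage tray, fold the display down flat again and roll the wheel back to zero. Leave everything else on the bench where it is.

Things in the scene. Friction and masses are not known exactly. Their poses are not given: they have to be found in the camera images.
- scale: grey bench parts scale, 220 (x) x 330 (y) mm, fixed; origin under its centre, x away from the robot, y to its left. Left half: casing 50 mm high carrying the steel pan. Right half: casing 35 mm high; on its back a block 64 mm high on which the display lies folded, at its right front corner the knurled range wheel
- pan_centre (a point): centre of the weighing pan's top face, 62 mm above the bench. Pan 170 (x) x 145 (y) mm, with a rim 4 mm high and 3 mm thick round its edge; frame as the scale's
- wheel_axle (a point): middle of the range wheel's axle, which lies along the scale's y, 44 mm above the bench. The black knurled wheel has radius 40 mm and is 14 mm wide; between black cheeks of radius 34 mm (each 6 mm thick, 1 mm beside the wheel) its edge stands 6 mm proud, its top 84 mm above the bench
- range_wheel (a joint): turn of the wheel, rad, 0 to 2.094 between stops; grows as the wheel's top is rolled to the scale's +x. One click is 15 degrees (0.2618 rad, 10.5 mm of edge), one white line on the cheeks; no felt catch, friction (0.05 N m) holds it. Index: white bar across the wheel's edge, at zero 60 degrees before the top (robot side), at five clicks 15 past it. Cheek lines for zero and five are bolder
- display (a joint): angle of the folding display, rad: 0 folded flat on its block (it rests at a stop), growing as its near edge rises, up to 1.9; stiff hinge (0.35 N m), stays where it is left. It may start a little way up (to 0.2)
- display_hinge (a point): middle of the display's hinge axis, which lies along the scale's y at the scale's far side, 70 mm above the bench; the display is a grey panel 110 mm long from the hinge, 85 mm wide, 12 mm thick
- display_bar (a point): middle of the display's round steel pull bar (diameter 8 mm, 62 mm free length along the scale's y), 150 mm from the hinge axis and 40 mm in front of the panel's near edge; folded, it hangs 71 mm above the bench with 36 mm free below it
- mat: flat black rubber mat, fixed, 200 (x) x 160 (y) x 3 mm, on one side of the scale (left or right); origin under its centre. The tees start on it
- tray: open black plastic storage tray, fixed, 170 (x) x 160 (y) x 40 mm, walls and floor 4 to 5 mm; origin under its centre; on the other side of the scale from the mat
- tee0: brass brake-line tee: block 32 (x) x 26 (y) x 26 (z) mm, with a round stub (diameter 16) on both x ends, 52 mm over all, and a stub 8 mm high on top (34 mm in all); origin at the centre of its underside; 80 to 170 g. Two or three of the four tees are there, the rest absent
- tee1: brass brake-line tee: block 32 (x) x 26 (y) x 26 (z) mm, with a round stub (diameter 16) on both x ends, 52 mm over all, and a stub 8 mm high on top (34 mm in all); origin at the centre of its underside; 80 to 170 g. Two or three of the four tees are there, the rest absent
- tee2: brass brake-line tee: block 32 (x) x 26 (y) x 26 (z) mm, with a round stub (diameter 16) on both x ends, 52 mm over all, and a stub 8 mm high on top (34 mm in all); origin at the centre of its underside; 80 to 170 g. Two or three of the four tees are there, the rest absent
- tee3: brass brake-line tee: block 32 (x) x 26 (y) x 26 (z) mm, with a round stub (diameter 16) on both x ends, 52 mm over all, and a stub 8 mm high on top (34 mm in all); origin at the centre of its underside; 80 to 170 g. Two or three of the four tees are there, the rest absent
- tape: roll of black tape lying flat, 76 mm across, 22 high, beyond the mat; not to be disturbed (origin under its centre)
- screwdriver: screwdriver with black handle lying along y on the bench just before the mat (robot side); not to be disturbed
- spray: white spray can 54 mm across, 170 mm high, behind the scale; not to be disturbed (origin under its centre)
- cap: black stepped plastic cap 60 mm across, 35 high, behind the scale; not to be disturbed
- jar: clear jar 60 mm across, 75 high, beyond the tray; not to be disturbed (origin under its centre)
- wrench: steel wrench lying along y on the bench just before the tray (robot side); not to be disturbed
- parts_cup: small empty steel bowl 64 mm across, 50 high, behind the scale; not to be disturbed
Not all that is in view belongs to the job. What is shaped like the tee3 but red is not meant.

How it is judged (in metres and radians):
On the way, in this order (a step that is already met when the one before it is completed fails the run):
1. the display stands at 60 degrees (within 8) and the range wheel at five clicks (within 0.43 click, 6.5 degrees) (value of joint display between 0.907571 and 1.18682 rad and value of joint range_wheel between 1.19555 and 1.42244 rad), for 0.3 s.
2. all tees present lie released and still on the pan together for a second, display and wheel still as set (all of step 1 and x of tee0 in the frame of pan_centre between -0.085 and 0.085 m and y of tee0 in the frame of pan_centre between -0.0725 and 0.0725 m and z of tee0 in the frame of pan_centre between -0.008 and 0.03 m and linear speed of each of tee0, tee1, tee2, tee3 below 0.03 m/s and contact force between each of tee0, tee1, tee2, tee3 and the fingers below 0.1 N and x of tee1 in the frame of pan_centre between -0.085 and 0.085 m and y of tee1 in the frame of pan_centre between -0.0725 and 0.0725 m and z of tee1 in the frame of pan_centre between -0.008 and 0.03 m and x of tee2 in the frame of pan_centre between -0.085 and 0.085 m and y of tee2 in the frame of pan_centre between -0.0725 and 0.0725 m and z of tee2 in the frame of pan_centre between -0.008 and 0.03 m and x of tee3 in the frame of pan_centre between -0.085 and 0.085 m and y of tee3 in the frame of pan_centre between -0.0725 and 0.0725 m and z of tee3 in the frame of pan_centre between -0.008 and 0.03 m), for 1 s.
At the end, for the whole second after the job is handed in: all tees present lie still on the tray's floor or on one another inside its walls, the display is folded flat (within 5 degrees) and the range wheel is back at zero (within 6 degrees, 0.4 click) (x of tee0 in the frame of tray between -0.081 and 0.081 m and y of tee0 in the frame of tray between -0.076 and 0.076 m and z of tee0 in the frame of tray between -0.005 and 0.036 m and linear speed of each of tee0, tee1, tee2, tee3 below 0.03 m/s and x of tee1 in the frame of tray between -0.081 and 0.081 m and y of tee1 in the frame of tray between -0.076 and 0.076 m and z of tee1 in the frame of tray between -0.005 and 0.036 m and x of tee2 in the frame of tray between -0.081 and 0.081 m and y of tee2 in the frame of tray between -0.076 and 0.076 m and z of tee2 in the frame of tray between -0.005 and 0.036 m and x of tee3 in the frame of tray between -0.081 and 0.081 m and y of tee3 in the frame of tray between -0.076 and 0.076 m and z of tee3 in the frame of tray between -0.005 and 0.036 m and value of joint display below 0.0872665 rad and value of joint range_wheel below 0.10472 rad); the robot touches nothing.
It fails at once if another thing on the bench is moved by more than 30 mm (distance of any of tape, screwdriver, spray, cap, jar, wrench, parts_cup from where it was at the start of the episode above 0.03 m).
Of tee0, tee1, tee2, tee3 only 2 to 3 are there at a start; the rules pass over those that are not, and their reading is None.
At some moment in a run one of tee0, tee1, tee2, tee3 may be knocked a few centimetres aside while the robot is not near it.
Once in a run the grip may slacken for a moment while it holds something.
It also fails if it takes over 210 s, if anything falls off the work surface, if the arm or the gripper's body presses on something with over 40 N, if the wrist force passes 120 N, or if a joint passes its speed limit or range.

## Robot

A 6-joint arm with a two-finger parallel gripper is mounted at the origin on the work surface. World frame = base frame: x ahead of the robot, y to its left, z up, the work surface at z = 0. Lengths are in m, angles in degrees, forces in N, time in s.
With the tool pointing down it reaches from about 0.25 to 0.775 m from the base axis. Payload 4 kg.
Tool frame: the origin (TCP) lies at the very end of the fingers, on their centre line; the grasp point (between the pads) lies 19 mm behind it; z points along the fingers, y is the direction in which the jaws open and shut (so a half turn about z gives the same grasp; the last joint's range is limited). The gripper opens to 85 mm and grips with 20 to 120 N. Pads are 22 mm wide; open, the fingers measure 114 mm over their backs; the gripper's body (76 mm by 85 mm) begins 54 mm behind the grasp point. The pads swing forward as they close: fully open they stand 13 mm farther back than shut.
Start: joints at [63.249, 4.996, 78.535, -0, 96.463, -5.907], TCP at [0.196, 0.514, 0.231] pointing down, gripper open.
Joint ranges: [-177.83, 177.83], [-43.37, 116.18], [15.69, 146.23], [-61.86, 241.86], [9.47, 152.12], [-147.06, 147.06]. Speed limits (degrees/s): [159.86, 159.86, 180, 180, 180, 180].

## Interface

Orientations are given as [roll, pitch, yaw] about the fixed x, y, z axes, in that order (R = Rz(yaw) Ry(pitch) Rx(roll)).
In Python, from bench import env, camera, camera_params gives the robot as it stands.
- The arm moves only by the tool jog_arm, never from a script. Its argument "steps" is a list of rows, each an object of numbers: "x", "y", "z": the shift along the tool's x, y, z in m; "ax", "ay", "az": the turn, a rotation vector about the tool's x, y, z in rad. A call has 1 to 5 rows; each row shifts and turns the pose as measured when the row begins, along the tool's axes as they then stand; what a row does not reach is not made up. A row lasts 1/8 s, in which the tool goes at most 62.5 mm and 10.7 degrees, less where a joint would pass 70% of its speed; a pose out of reach is approached as far as the arm can. A call with a gripper value outside its range is refused whole. "claw" is the opening, from -1 (shut) to 1 (fully open), set as the call begins (left out, the last holds). The fingers move at their own pace and stop on an object; "newtons" is the grip in N (left out, the last holds). Time passes only in rows, so rows that do not move let the fingers close. It gives the time, the measured TCP pose, the force and the opening at its end, in the units of the state.
- env.observe(): the state, without advancing time (a new reading comes with each control period).
- camera(name): name is "scene" or "top"; returns the picture (400x640x3 uint8, red, green, blue); there is no depth.
- camera_params(name): a dict with "mtx" (3x3 intrinsics, pixels), "position" and "orientation" of the camera in the world. Camera axes: x right, y down, z forward; pixel columns grow to the right and rows downward; lengths in m; the calibration is good to about 2 mm. A picture is of the moment at which its call begins. camera_params takes no time and is no camera call.
- env.finish_job(): hands the job in, once; it reports no verdict.
The state is a dict: "t": time; "joint_positions": joint angles; "dq": joint speeds; "tau": joint torques, N m; "eef_pos": TCP position; "eef_rot": TCP orientation; "ft_force": force on the tool from outside, world axes, zero at the start; "moment": the same for the moment, N m; "grip_width": opening from 0.0 (shut) to 1.0 (fully open).
Only numpy, scipy, OpenCV 4.12 (cv2) and the standard library are available. Lean on these libraries where they do the work, as an engineer would, in place of code of your own. Each camera call takes 0.05 s, during which the arm holds its last target.

## Working session

There is one attempt and no reset: what is moved stays moved. The work goes in short steps, Python scripts to look and compute and a tool call to move; the robot and the scene stay as the last step left them, time stands still between calls to the robot, and variables do not carry over. Pictures are saved under pics/ and viewed, and the job is handed in when it is done.

Besides the shell and the picture viewer there is one more tool, called after "Emit:" as name(argument=value, ...) on one line, values as JSON. jog_arm: Moves the arm, as the interface text tells. Its arguments: {"type":"object","properties":{"steps":{"type":"array","items":{"type":"object","properties":{"x":{"type":"number"},"y":{"type":"number"},"z":{"type":"number"},"ax":{"type":"number"},"ay":{"type":"number"},"az":{"type":"number"}}}},"claw":{"type":"number"},"newtons":{"type":"number"}},"required":["steps"]}

```bash
ls; mkdir -p pics; python3 - <<'E'
from bench import env,camera,camera_params
import cv2
print(env.observe())
for n in("scene","top"):
    cv2.imwrite(f"pics/{n}0.png",camera(n)[:,:,::-1]); print(camera_params(n))
E
```

```text
pics
{'t': 0.0, 'joint_positions': array([ 6.32479667e+01,  5.04030370e+00,  7.86255140e+01,  1.54425236e-03,
        9.64642225e+01, -5.90675364e+00]), 'dq': array([ 0.03357164,  0.02840464,  0.03315717,  0.01216605,  0.06328812,
       -0.08440564]), 'tau': array([ 3.19946957e-04, -3.51876748e+01, -3.13271213e+01, -1.66615264e-04,
        1.08524735e-02,  2.94632319e-07]), 'eef_pos': array([0.1954778 , 0.51354735, 0.23012094]), 'eef_rot': array([-1.79870808e+02, -1.49090714e-02,  1.59154876e+02]), 'ft_force': array([-0.16714743, -0.88085338,  0.40876569]), 'moment': array([-0.03343894,  0.01489867, -0.01296069]), 'grip_width': 1.0008346640357513}
{'mtx': array([[365.94806598,   0.        , 313.79902653],
       [  0.        , 365.94806598, 197.24834814],
       [  0.        ,   0.        ,   1.        ]]), 'position': array([0.86087438, 0.64215051, 0.83318909]), 'orientation': array([-137.96645196,   -0.5804902 ,  152.8408347 ])}
{'mtx': array([[427.70005376,   0.        , 316.51619088],
       [  0.        , 427.70005376, 198.44758004],
       [  0.        ,   0.        ,   1.        ]]), 'position': array([0.28036185, 0.05933848, 1.36840028]), 'orientation': array([-167.76213497,   -0.1956051 ,  -84.44473424])}
```

View pics/scene0.png

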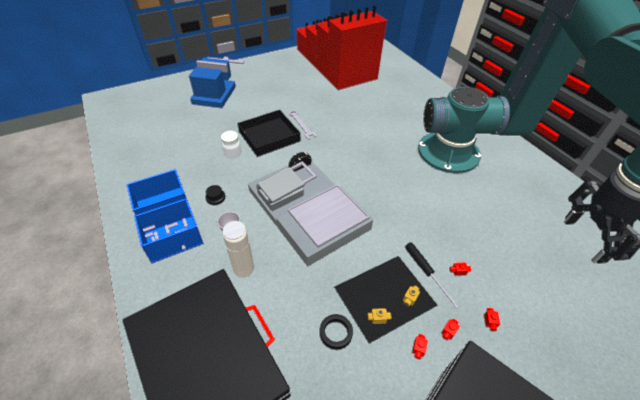

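View pics/top0.png

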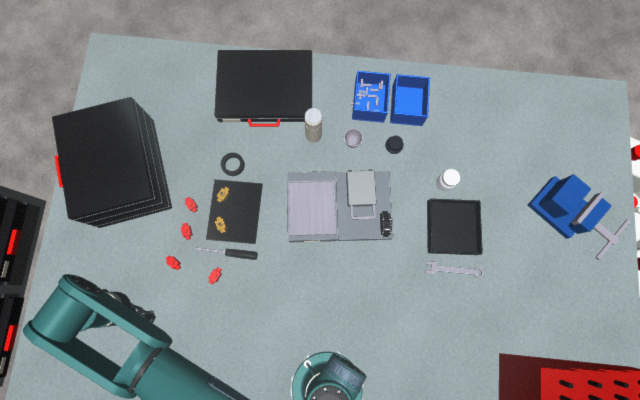

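The scene and top views agree on the layout. The mat with two yellow tees is on the robot's left, at top px (222,194) and (221,225). The scale is in the middle and the tray is on the right. Red decoys lie around the mat. Next I'll zoom in and build ray helpers.

```bash
cat > h.py <<'E'
import numpy as np,cv2
from scipy.spatial.transform import Rotation as Ro
from bench import env,camera,camera_params
P={n:camera_params(n) for n in("scene","top")}
def RT(n):
    p=P[n]; return Ro.from_euler('xyz',p['orientation'],degrees=True).as_matrix(),p['position'],p['mtx']
def ray(n,uv):
    R,t,K=RT(n); d=R@np.linalg.inv(K)@np.array([uv[0],uv[1],1.]); return t,d/np.linalg.norm(d)
def cast(n,uv,z):
    t,d=ray(n,uv); return t+d*(z-t[2])/d[2]
def proj(n,X):
    R,t,K=RT(n); c=K@(R.T@(np.asarray(X,float)-t)); return c[:2]/c[2]
def tri(a,b):
    t1,d1=ray("scene",a);t2,d2=ray("top",b)
    A=np.stack([d1,-d2],1); s=np.linalg.lstsq(A,t2-t1,rcond=None)[0]
    p,q=t1+d1*s[0],t2+d2*s[1]; return (p+q)/2,np.linalg.norm(p-q)
def snap(n,name,box=None,k=1):
    im=camera(n)[:,:,::-1].copy(); cv2.imwrite(f"pics/{name}_full.png",im)
    if box: x0,y0,x1,y1=box; im=im[y0:y1,x0:x1]
    if k>1: im=cv2.resize(im,None,fx=k,fy=k,interpolation=cv2.INTER_CUBIC)
    cv2.imwrite(f"pics/{name}.png",im)
E
python3 - <<'E'
import cv2
s=cv2.imread('pics/scene0.png');t=cv2.imread('pics/top0.png')
def c(im,x0,y0,x1,y1,k,n): cv2.imwrite(n,cv2.resize(im[y0:y1,x0:x1],None,fx=k,fy=k,interpolation=cv2.INTER_CUBIC))
c(s,240,145,380,265,5,'pics/s1.png');c(t,280,160,400,250,6,'pics/t1.png')
c(s,330,250,440,345,6,'pics/s2.png');c(t,195,170,275,270,6,'pics/t2.png')
E
```

```text
(no output)
```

View pics/s1.png

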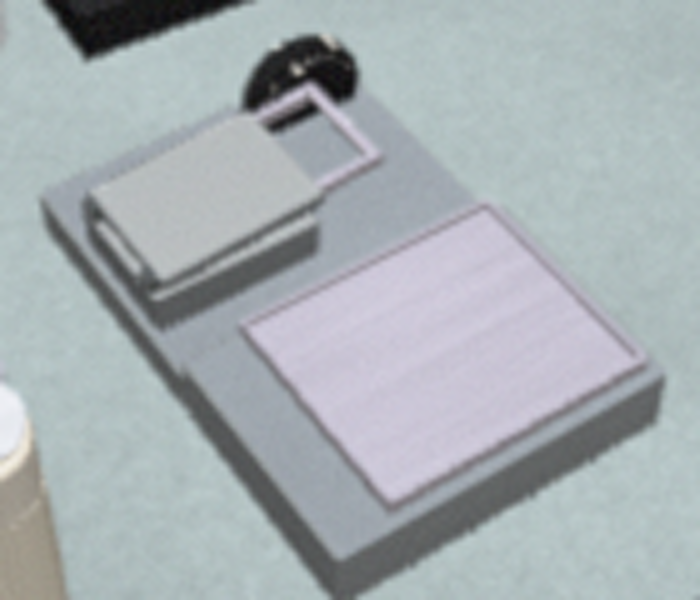

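View pics/t1.png

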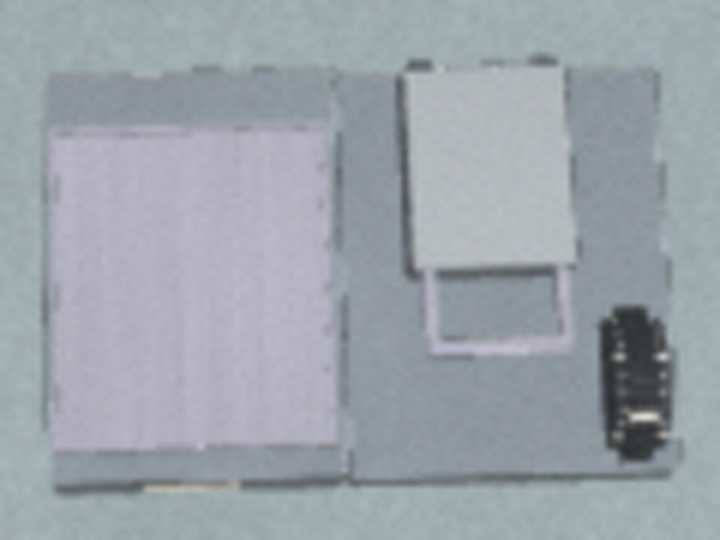

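View pics/s2.png

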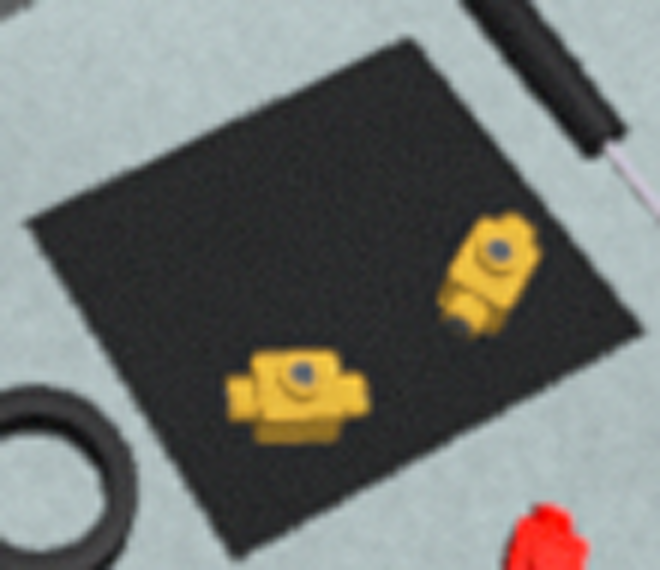

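View pics/t2.png

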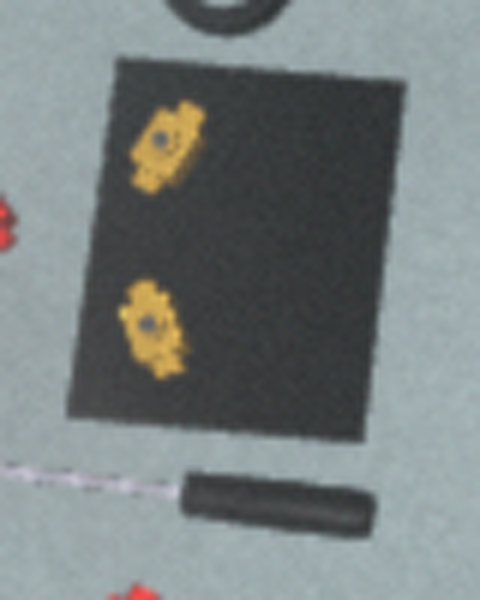

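```bash
python3 - <<'E'
from h import *
np.set_printoptions(precision=4,suppress=True)
S=lambda x,y:(240+(x+.5)/5-.5,145+(y+.5)/5-.5)
T=lambda x,y:(280+(x+.5)/6-.5,160+(y+.5)/6-.5)
for n,a,b in [("pan f-y",(245,325),(333,125)),("pan n-y",(487,205),(337,447)),("pan n+y",(648,360),(53,450)),("pan f+y",(392,505),(50,128)),
 ("bar -y",(312,90),(570,345)),("bar +y",(378,155),(430,347)),("idx",(298,70),(643,413)),("panel n-y",(250,112),(575,262)),("panel n+y",(322,198),(410,270)),("panel f+y",(150,280),(403,68))]:
    print(n,*tri(S(*a),T(*b)))
S2=lambda x,y:(330+(x+.5)/6-.5,250+(y+.5)/6-.5)
T2=lambda x,y:(195+(x+.5)/6-.5,170+(y+.5)/6-.5)
for n,a,b in [("mat",(28,222),(405,82)),("mat",(410,40),(363,440)),("mat",(640,330),(68,417)),("mat",(237,558),(118,58)),("teeA",(302,372),(162,140)),("teeB",(498,250),(148,323))]:
    print(n,*tri(S2(*a),T2(*b)))
print('tray px top'); 
for p in [(428,200),(480,200),(481,254),(429,254)]: print(cast("top",p,0.04))
for p in [(239,127),(286,111),(299,135),(253,156)]: print(cast("scene",p,0.04))
# wheel ends in top
for y in (305,460): print(cast("top",T(637,y),0.06))
E
```

```text
pan f-y [0.6226 0.0325 0.0613] 0.00965430983545165
pan n-y [0.4557 0.014  0.0606] 0.004219462356764404
pan n+y [0.439  0.1586 0.0669] 0.005263784607237102
pan f+y [0.6064 0.1792 0.0668] 0.00677618381597463
bar -y [ 0.5153 -0.0981  0.0843] 0.005163918034231117
bar +y [ 0.507  -0.0273  0.088 ] 0.004734636319309714
idx [ 0.4951 -0.1463  0.051 ] 0.008264180876691675
panel n-y [ 0.5576 -0.0971  0.085 ] 0.006770416065385507
panel n+y [ 0.5478 -0.0151  0.0818] 0.0022889771131136146
panel f+y [ 0.6571 -0.004   0.0771] 0.0009700030154937813
mat [0.6062 0.2689 0.0036] 0.007140509228789522
mat [0.4096 0.2672 0.0022] 0.006819481743894947
mat [0.4077 0.4238 0.0033] 0.003392470600816695
mat [0.6045 0.4266 0.0055] 0.005969211965987913
teeA [0.5544 0.3875 0.0392] 0.005382368885338347
teeB [0.4564 0.3806 0.0398] 0.005158949448575749
tray px top
[ 0.5971 -0.2704  0.04  ]
[ 0.6133 -0.4352  0.04  ]
[ 0.4421 -0.441   0.04  ]
[ 0.4265 -0.2807  0.04  ]
[ 0.6107 -0.4043  0.04  ]
[ 0.4231 -0.4189  0.04  ]
[ 0.4411 -0.2701  0.04  ]
[ 0.6213 -0.2388  0.04  ]
[ 0.5463 -0.1358  0.06  ]
[ 0.4657 -0.1409  0.06  ]
```

```bash
python3 - <<'E'
from h import *
np.set_printoptions(precision=4,suppress=True)
S=lambda x,y:(240+(x+.5)/5-.5,145+(y+.5)/5-.5)
T=lambda x,y:(280+(x+.5)/6-.5,160+(y+.5)/6-.5)
S2=lambda x,y:(330+(x+.5)/6-.5,250+(y+.5)/6-.5)
T2=lambda x,y:(195+(x+.5)/6-.5,170+(y+.5)/6-.5)
for n,a,b,z in [("pan f-y",(245,325),(333,125),.066),("pan n-y",(487,205),(337,447),.066),("pan n+y",(648,360),(53,450),.066),("pan f+y",(392,505),(50,128),.066),("idx",(298,70),(643,413),.064)]:
    p,q=cast("scene",S(*a),z),cast("top",T(*b),z);print(n,p,q,p-q)
for n,a,b,z in [("mat",(28,222),(405,82),.003),("mat",(410,40),(363,440),.003),("mat",(640,330),(68,417),.003),("mat",(237,558),(118,58),.003),("teeA",(302,372),(162,140),.037),("teeB",(498,250),(148,323),.037)]:
    p,q=cast("scene",S2(*a),z),cast("top",T2(*b),z);print(n,p,q,p-q)
o=env.observe()
print(proj("top",o['eef_pos']),proj("scene",o['eef_pos']))
# yellow masks
for n in("scene","top"):
    im=cv2.cvtColor(cv2.imread(f'pics/{n}0.png'),cv2.COLOR_BGR2HSV)
    m=cv2.inRange(im,(15,120,90),(32,255,255))
    k,l,st,c=cv2.connectedComponentsWithStats(m)
    for i in range(1,k):
        if st[i][4]>15:
            ys,xs=np.where(l==i); X=np.array([cast(n,(x,y),.013)[:2] for x,y in zip(xs,ys)])
            w,v=np.linalg.eigh(np.cov(X.T)); print(n,c[i],st[i][4],X.mean(0),np.degrees(np.arctan2(v[1,1],v[0,1])),np.sqrt(w))
E
```

```text
pan f-y [0.6207 0.0399 0.066 ] [0.6254 0.0298 0.066 ] [-0.0047  0.0101 -0.    ]
pan n-y [0.4571 0.02   0.066 ] [0.4566 0.0129 0.066 ] [ 0.0005  0.0071 -0.    ]
pan n+y [0.4367 0.16   0.066 ] [0.441  0.1569 0.066 ] [-0.0043  0.0031 -0.    ]
pan f+y [0.6037 0.1812 0.066 ] [0.6093 0.1772 0.066 ] [-0.0056  0.004  -0.    ]
idx [ 0.504  -0.1365  0.064 ] [ 0.4896 -0.1418  0.064 ] [0.0144 0.0054 0.    ]
mat [0.6035 0.2711 0.003 ] [0.609  0.2666 0.003 ] [-0.0055  0.0046  0.    ]
mat [0.4076 0.2699 0.003 ] [0.4118 0.2645 0.003 ] [-0.0042  0.0054  0.    ]
mat [0.4063 0.4249 0.003 ] [0.4087 0.4225 0.003 ] [-0.0024  0.0024 -0.    ]
mat [0.6016 0.4281 0.003 ] [0.6071 0.4251 0.003 ] [-0.0055  0.003   0.    ]
teeA [0.5516 0.3887 0.037 ] [0.5567 0.3861 0.037 ] [-0.005   0.0026  0.    ]
teeB [0.4532 0.3815 0.037 ] [0.4585 0.3793 0.037 ] [-0.0053  0.0023  0.    ]
[136.3695 307.2882] [577.4422 245.644 ]
scene [147.438    2.8905] 137 [ 0.6834 -1.7711] 130.16696332269524 [0.0287 0.0335]
scene [220.6824  19.9257] 148 [ 0.3787 -1.3658] 59.793551280272254 [0.0248 0.0337]
scene [411.2478 294.9957] 230 [0.4499 0.3801] -151.67638596978935 [0.0081 0.016 ]
scene [379.1092 315.6007] 293 [0.5495 0.3884] 160.39329772099555 [0.01   0.0143]
top [222.2474 193.8763] 97 [0.5587 0.3894] 155.0200495193876 [0.0069 0.0141]
top [220.2449 224.4898] 98 [0.4586 0.3814] -152.5765553219896 [0.007 0.014]
```

Two tees stand upright on the mat, at about (0.555,0.388) and (0.456,0.380), with stub tops near z 0.039 (text says 0.037). The scale's yaw is about 6.4°. The two views disagree by about 5 mm, so I'll average them and check against the gripper. Next I'll zoom in on the wheel to read the index.

```bash
python3 - <<'E'
import cv2
s=cv2.imread('pics/scene0.png');t=cv2.imread('pics/top0.png')
a=cv2.resize(s[145:172,284:317],None,fx=18,fy=18,interpolation=cv2.INTER_NEAREST)
b=cv2.resize(t[207:241,376:396],None,fx=14,fy=14,interpolation=cv2.INTER_NEAREST)
cv2.imwrite('pics/w_s.png',a);cv2.imwrite('pics/w_t.png',b)
E
```

```text
(no output)
```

View pics/w_s.png

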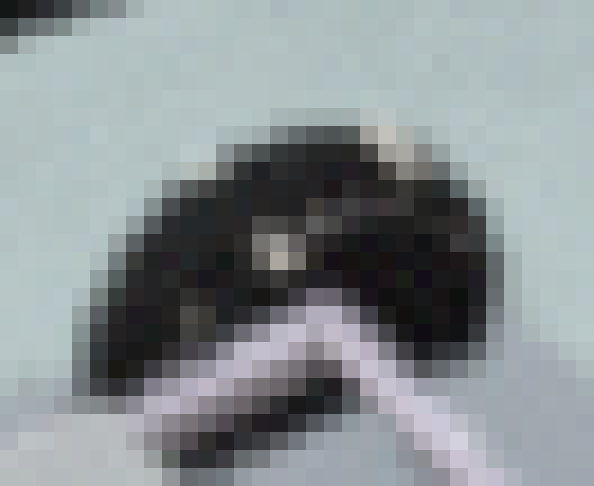

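View pics/w_t.png

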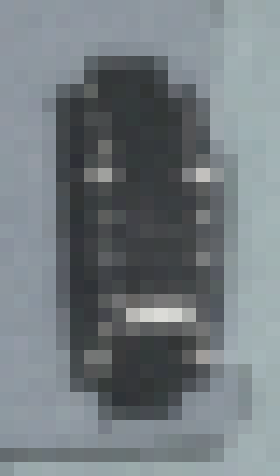

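Emit:
jog_arm(steps=[{"z":-0.05},{"z":-0.02}])

```text
invalid input at $.steps[0]: expected keys x, y, z, ax, ay, az
```

The wheel already sits off zero. Its index bar is at crop row 314, between the bold zero line (row 357) and the five line (row 175), so it is near 25°. I'll measure the axle and also move the arm in where both cameras see the tips, to settle the offset between the views.

```bash
cat > w.py <<'E'
from h import *
np.set_printoptions(precision=4,suppress=True)
E
python3 - <<'E'
from w import *
print("five +y", *tri((299.06,158.4),(382.5,219)))
T=lambda x,y:(376+x/14-.5,207+y/14-.5)
for n,c,z in [("five+y",(98,175),.0768),("five-y",(199,175),.0768),("zero+y",(98,357),.061),("zero-y",(203,357),.061),("idx-35",(161,314),.0768)]: print(n,cast("top",T(*c),z))
print(cast("scene",(299.06,158.4),.0768))
R=Ro.from_euler('xyz',env.observe()['eef_rot'],degrees=True).as_matrix();print(R)
E
```

```text
five +y [ 0.5128 -0.1233  0.0798] 0.004548986210217643
five+y [ 0.5153 -0.1251  0.0768]
five-y [ 0.5174 -0.1471  0.0768]
zero+y [ 0.4777 -0.13    0.061 ]
zero-y [ 0.4799 -0.1529  0.061 ]
idx-35 [ 0.486  -0.1407  0.0768]
[ 0.5099 -0.1245  0.0768]
[[-0.9345  0.3558 -0.0009]
 [ 0.3558  0.9345 -0.0018]
 [ 0.0002 -0.002  -1.    ]]
```

Emit:
jog_arm(steps=[{"x":0,"y":0,"z":-0.05,"ax":0,"ay":0,"az":0}], claw=-1, newtons=30)

```text
t: 0.22
eef_pos: [0.1942, 0.511, 0.2736]
eef_rot: [-179.0, -0.1, 159.2]
ft_force: [1.1, 0.6, 0.5]
grip_width: 0.819
```

```bash
cat >> w.py <<'E'
def plan(target,tyaw,maxd=.05,maxa=8,tilt=None,n=None):
    """rows to go to target with tool y heading tyaw(deg, world), tool z down (or tilt: target R)"""
    o=env.observe();p=o['eef_pos'];R=Ro.from_euler('xyz',o['eef_rot'],degrees=True)
    if tilt is None:
        a=np.radians(tyaw);y=np.array([np.cos(a),np.sin(a),0]);z=np.array([0,0,-1.]);x=np.cross(y,z)
        G=Ro.from_matrix(np.stack([x,y,z],1))
    else: G=tilt
    d=np.asarray(target)-p; rv=(G*R.inv()).as_rotvec()
    k=n or int(max(np.ceil(np.linalg.norm(d)/maxd),np.ceil(np.degrees(np.linalg.norm(rv))/maxa),1))
    rows=[]
    for i in range(k):
        Ri=Ro.from_rotvec(rv*i/k)*R
        s=Ri.inv().apply(d/k); w=Ri.inv().apply(rv/k)
        rows.append(dict(zip(("x","y","z","ax","ay","az"),[round(float(v),4) for v in s]+[round(float(v),3) for v in w])))
    import json
    for r in rows: print(json.dumps(r))
YAW=6.4
xd=np.array([np.cos(np.radians(YAW)),np.sin(np.radians(YAW)),0]);yd=np.array([-xd[1],xd[0],0])
E
python3 -c "
from w import *
plan([.505,-.137,.2],YAW)"
```

```text
{"x": -0.0347, "y": -0.0329, "z": 0.0054, "ax": -0.001, "ay": 0.001, "az": 0.073}
{"x": -0.0371, "y": -0.0303, "z": 0.0054, "ax": -0.001, "ay": 0.001, "az": 0.073}
{"x": -0.0392, "y": -0.0275, "z": 0.0053, "ax": -0.001, "ay": 0.001, "az": 0.073}
{"x": -0.0411, "y": -0.0246, "z": 0.0053, "ax": -0.001, "ay": 0.001, "az": 0.073}
{"x": -0.0428, "y": -0.0215, "z": 0.0052, "ax": -0.001, "ay": 0.001, "az": 0.073}
{"x": -0.0442, "y": -0.0184, "z": 0.0052, "ax": -0.001, "ay": 0.001, "az": 0.073}
{"x": -0.0454, "y": -0.0151, "z": 0.0051, "ax": -0.001, "ay": 0.001, "az": 0.073}
{"x": -0.0464, "y": -0.0117, "z": 0.0051, "ax": -0.001, "ay": 0.001, "az": 0.073}
{"x": -0.0472, "y": -0.0083, "z": 0.005, "ax": -0.001, "ay": 0.001, "az": 0.073}
{"x": -0.0477, "y": -0.0049, "z": 0.005, "ax": -0.001, "ay": 0.001, "az": 0.073}
{"x": -0.0479, "y": -0.0014, "z": 0.005, "ax": -0.001, "ay": 0.001, "az": 0.073}
{"x": -0.0479, "y": 0.0021, "z": 0.005, "ax": -0.001, "ay": 0.001, "az": 0.073}
{"x": -0.0476, "y": 0.0056, "z": 0.0049, "ax": -0.001, "ay": 0.001, "az": 0.073}
{"x": -0.047, "y": 0.009, "z": 0.0049, "ax": -0.001, "ay": 0.001, "az": 0.073}
{"x": -0.0463, "y": 0.0124, "z": 0.0049, "ax": -0.001, "ay": 0.001, "az": 0.073}
```

Emit:
jog_arm(steps=[{"x":-0.035,"y":-0.033,"z":0.005,"ax":0,"ay":0,"az":0.073},{"x":-0.037,"y":-0.03,"z":0.005,"ax":0,"ay":0,"az":0.073},{"x":-0.039,"y":-0.027,"z":0.005,"ax":0,"ay":0,"az":0.073},{"x":-0.041,"y":-0.025,"z":0.005,"ax":0,"ay":0,"az":0.073},{"x":-0.043,"y":-0.021,"z":0.005,"ax":0,"ay":0,"az":0.073}])

```text
t: 0.85
eef_pos: [0.2999, 0.2931, 0.2522]
eef_rot: [-179.4, 0.2, 138.0]
ft_force: [0.6, -0.1, 0.5]
grip_width: -0.001
```

Emit:
jog_arm(steps=[{"x":-0.044,"y":-0.018,"z":0.005,"ax":0,"ay":0,"az":0.073},{"x":-0.045,"y":-0.015,"z":0.005,"ax":0,"ay":0,"az":0.073},{"x":-0.046,"y":-0.012,"z":0.005,"ax":0,"ay":0,"az":0.073},{"x":-0.047,"y":-0.008,"z":0.005,"ax":0,"ay":0,"az":0.073},{"x":-0.048,"y":-0.005,"z":0.005,"ax":0,"ay":0,"az":0.073}])

```text
t: 1.48
eef_pos: [0.402, 0.0693, 0.226]
eef_rot: [-179.5, 0.4, 116.4]
ft_force: [0.6, 0.6, -0.4]
grip_width: -0.001
```

```bash
python3 -c "
from w import *
plan([.505,-.137,.15],YAW)"
```

```text
{"x": -0.046, "y": 0.0003, "z": 0.0155, "ax": -0.002, "ay": 0.002, "az": 0.07}
{"x": -0.0459, "y": 0.0034, "z": 0.0154, "ax": -0.002, "ay": 0.002, "az": 0.07}
{"x": -0.0456, "y": 0.0066, "z": 0.0154, "ax": -0.002, "ay": 0.002, "az": 0.07}
{"x": -0.045, "y": 0.0097, "z": 0.0153, "ax": -0.002, "ay": 0.002, "az": 0.07}
{"x": -0.0443, "y": 0.0128, "z": 0.0152, "ax": -0.002, "ay": 0.002, "az": 0.07}
```

Emit:
jog_arm(steps=[{"x":-0.046,"y":0,"z":0.015,"ax":-0.002,"ay":0.002,"az":0.07},{"x":-0.046,"y":0.003,"z":0.015,"ax":-0.002,"ay":0.002,"az":0.07},{"x":-0.046,"y":0.007,"z":0.015,"ax":-0.002,"ay":0.002,"az":0.07},{"x":-0.045,"y":0.01,"z":0.015,"ax":-0.002,"ay":0.002,"az":0.07},{"x":-0.044,"y":0.013,"z":0.015,"ax":-0.002,"ay":0.002,"az":0.07}])

```text
t: 2.1
eef_pos: [0.5058, -0.1452, 0.1484]
eef_rot: [179.9, -0.2, 95.6]
ft_force: [0.3, 0.1, -0.2]
grip_width: 0.001
```

```bash
python3 -c "
from w import *
snap('scene','a_s',(230,80,360,220),5);snap('top','a_t',(320,160,430,260),6)
o=env.observe();print(o['eef_pos'],o['eef_rot'],proj('top',o['eef_pos']),proj('scene',o['eef_pos']),o['ft_force'])"
```

```text
[ 0.5051 -0.1471  0.1459] [-179.8633   -0.2552   95.4072] [393.5234 219.2544] [296.7826 135.9873] [-0.1655  0.6111 -0.447 ]
```

View pics/a_s.png

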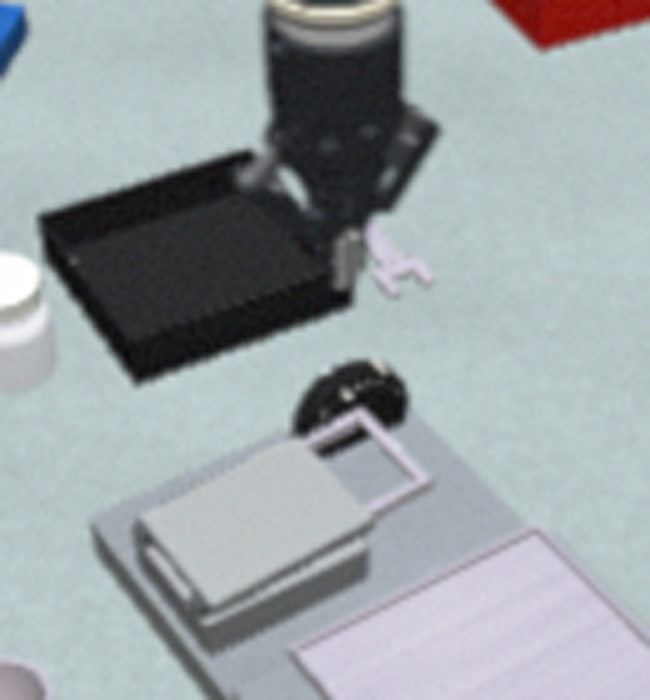

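View pics/a_t.png

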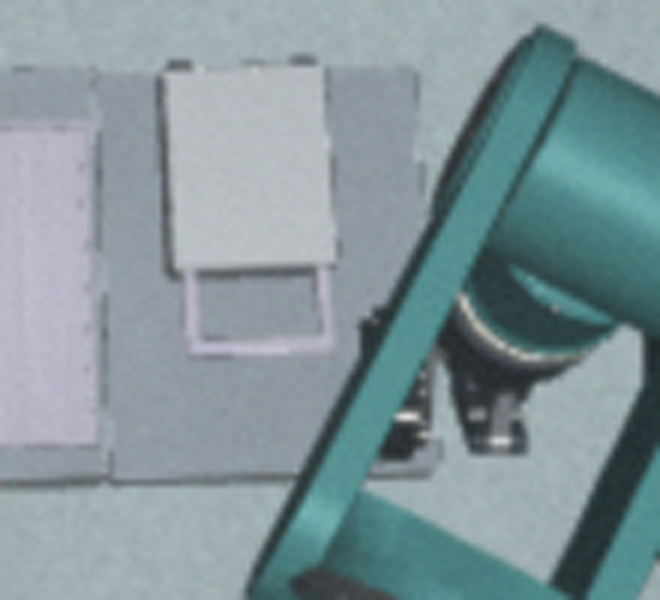

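```bash
python3 -c "
from w import *
o=env.observe();p=o['eef_pos']
print(p,o['t'],proj('scene',p+.011*yd),proj('scene',p+.011*yd+.01*xd),proj('scene',p+.011*yd+[0,0,.01]))
plan([.505,-.137,.1],YAW)"
```

```text
[ 0.5051 -0.1471  0.1459] 2.2 [298.7416 137.9573] [295.8635 139.1236] [298.672  135.2698]
{"x": 0.0098, "y": 0.001, "z": 0.0459, "ax": -0.002, "ay": -0.004, "az": -0.017}
```

The tip lands in the scene view within 1 px of where the calibration puts it, so I'll weight the scene camera more. I'll descend just robot-side of the wheel's top.

```bash
python3 -c "
from w import *
A=np.array([.503,-.1365,0]);print(A-.017*xd)
plan(A-.017*xd+[0,0,.094],YAW,.03)"
```

```text
[ 0.4861 -0.1384  0.    ]
{"x": 0.0051, "y": -0.009, "z": 0.026, "ax": -0.001, "ay": -0.002, "az": -0.009}
{"x": 0.0052, "y": -0.009, "z": 0.026, "ax": -0.001, "ay": -0.002, "az": -0.009}
```

Emit:
jog_arm(steps=[{"x":0.005,"y":-0.009,"z":0.026,"ax":-0.001,"ay":-0.002,"az":-0.009},{"x":0.005,"y":-0.009,"z":0.024,"ax":-0.001,"ay":-0.002,"az":-0.009},{"x":0,"y":0,"z":0,"ax":0,"ay":0,"az":0}])

```text
t: 2.58
eef_pos: [0.4848, -0.1378, 0.0939]
eef_rot: [-179.9, -0.2, 96.5]
ft_force: [0.1, -0.3, -0.1]
grip_width: 0.001
```

Emit:
jog_arm(steps=[{"x":0,"y":0,"z":0.004,"ax":0,"ay":0,"az":0},{"x":0,"y":0,"z":0,"ax":0,"ay":0,"az":0}])

```text
t: 2.82
eef_pos: [0.4862, -0.1376, 0.0918]
eef_rot: [180.0, -0.1, 96.5]
ft_force: [0.5, 0.5, 0.8]
grip_width: -0.005
```

Emit:
jog_arm(steps=[{"x":0,"y":0,"z":0.004,"ax":0,"ay":0,"az":0},{"x":0,"y":0,"z":0.001,"ax":0,"ay":0,"az":0}])

```text
t: 3.08
eef_pos: [0.4875, -0.138, 0.0883]
eef_rot: [179.8, 0.0, 96.5]
ft_force: [0.3, -0.1, 0.3]
grip_width: 0.005
```

Emit:
jog_arm(steps=[{"x":0,"y":0,"z":0.002,"ax":0,"ay":0,"az":0}])

```text
t: 3.2
eef_pos: [0.4879, -0.1381, 0.0866]
eef_rot: [179.7, 0.0, 96.5]
ft_force: [-0.0, 0.1, 0.9]
grip_width: -0.002
```

Emit:
jog_arm(steps=[{"x":0,"y":0,"z":0.002,"ax":0,"ay":0,"az":0}])

```text
t: 3.32
eef_pos: [0.4879, -0.1381, 0.0845]
eef_rot: [179.7, 0.0, 96.5]
ft_force: [-0.1, -0.9, -0.7]
grip_width: -0.001
```

Emit:
jog_arm(steps=[{"x":0,"y":0,"z":0.002,"ax":0,"ay":0,"az":0}])

```text
t: 3.45
eef_pos: [0.4879, -0.1382, 0.0824]
eef_rot: [179.7, 0.0, 96.5]
ft_force: [0.4, -0.3, 3.7]
grip_width: 0.002
```

Emit:
jog_arm(steps=[{"x":0,"y":0,"z":0.002,"ax":0,"ay":0,"az":0}])

```text
t: 3.58
eef_pos: [0.4883, -0.1382, 0.082]
eef_rot: [179.7, 0.1, 96.5]
ft_force: [-4.6, 2.3, 13.1]
grip_width: 0.003
```

Emit:
jog_arm(steps=[{"x":0,"y":0,"z":0.002,"ax":0,"ay":0,"az":0}])

```text
t: 3.7
eef_pos: [0.4883, -0.1383, 0.0821]
eef_rot: [179.7, 0.1, 96.5]
ft_force: [-4.8, 1.7, 10.6]
grip_width: 0.003
```

Contact at z 0.082 with about 10 N. Now I'll drag in +x with light pressure.

Emit:
jog_arm(steps=[{"x":0,"y":0.006,"z":0.001,"ax":0,"ay":0,"az":0},{"x":0,"y":0.006,"z":0.001,"ax":0,"ay":0,"az":0}])

```text
t: 3.95
eef_pos: [0.5008, -0.1366, 0.084]
eef_rot: [179.5, 0.1, 96.5]
ft_force: [-1.8, 2.2, 3.5]
grip_width: -0.0
```

```bash
python3 -c "
from w import *
o=env.observe();print(o['eef_pos'],o['ft_force'])
snap('scene','b_s',(270,130,330,180),12);snap('top','b_t',(360,190,410,250),10)
"
```

```text
[ 0.5008 -0.1366  0.084 ] [-1.7738  2.1992  3.5438]
```

View pics/b_s.png

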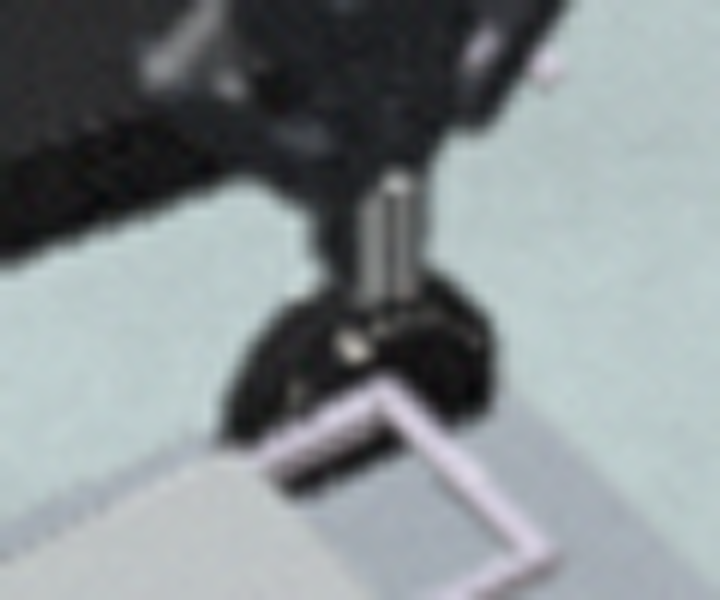

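View pics/b_t.png

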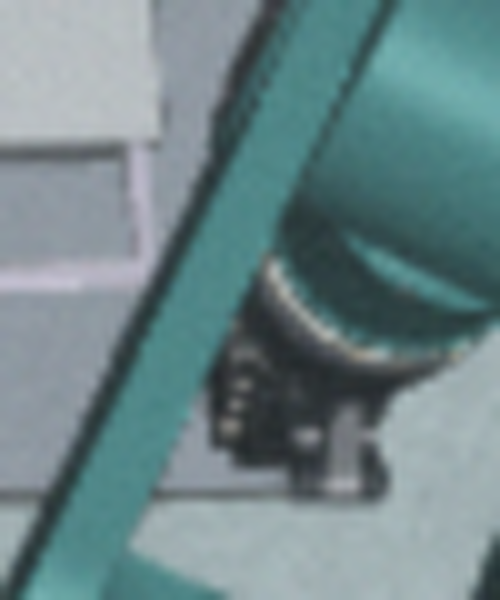

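Emit:
jog_arm(steps=[{"x":0,"y":0.006,"z":0.001,"ax":0,"ay":0,"az":0},{"x":0,"y":0.006,"z":0.0015,"ax":0,"ay":0,"az":0}])

```text
t: 4.3
eef_pos: [0.5141, -0.135, 0.0838]
eef_rot: [179.4, 0.1, 96.6]
ft_force: [-0.7, 1.1, 5.5]
grip_width: -0.006
```

Emit:
jog_arm(steps=[{"x":0,"y":0.004,"z":0.0015,"ax":0,"ay":0,"az":0}])

```text
t: 4.42
eef_pos: [0.5187, -0.1344, 0.0832]
eef_rot: [179.3, 0.1, 96.6]
ft_force: [-0.1, 1.8, 3.5]
grip_width: 0.003
```

Emit:
jog_arm(steps=[{"x":0,"y":0,"z":-0.03,"ax":0,"ay":0,"az":0},{"x":0.0,"y":0,"z":-0.05,"ax":0,"ay":0,"az":0}])

```text
t: 4.68
eef_pos: [0.5146, -0.1334, 0.1581]
eef_rot: [180.0, -0.2, 96.6]
ft_force: [0.1, 0.2, -0.1]
grip_width: 0.001
```

```bash
python3 -c "
from w import *
o=env.observe();print(o['eef_pos'],o['ft_force'])
snap('scene','c_s',(270,130,330,180),12);snap('top','c_t',(360,190,410,250),10)
"
```

```text
[ 0.5146 -0.1334  0.1581] [ 0.1084  0.2455 -0.0684]
```

View pics/c_s.png

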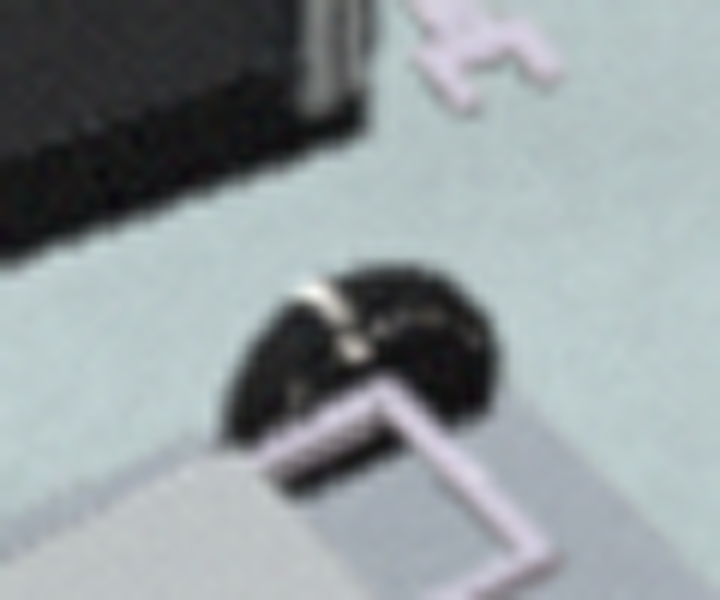

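View pics/c_t.png

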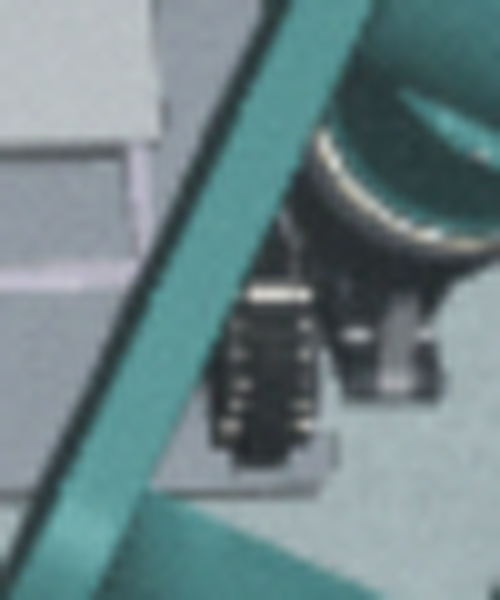

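The index now lines up with the bold five line in both views. I'll compute the angle by intersecting rays with the wheel's cylinder, using the cheek line as the reference.

```bash
cat >> w.py <<'E'
def cyl(n,uv,A,r):
    t,d=ray(n,uv); f=lambda v:np.array([v@xd,v[2]])
    o=f(t-A);e=f(d); a=e@e;b=2*o@e;c=o@o-r*r; D=b*b-4*a*c
    if D<0: return None
    s=(-b-np.sqrt(D))/2/a; q=o+e*s; return np.degrees(np.arctan2(q[0],q[1])),float((t+d*s-A)@yd)
E
python3 -c "
from w import *
S=lambda x,y:(270+(x+.5)/12-.5,130+(y+.5)/12-.5)
T=lambda x,y:(360+(x+.5)/10-.5,190+(y+.5)/10-.5)
for A in ([.503,-.1365,.044],[.506,-.137,.044],[.500,-.136,.044]):
  A=np.array(A)
  print('scene bar',cyl('scene',S(312,288),A,.04),cyl('scene',S(338,320),A,.04),'line',cyl('scene',S(355,347),A,.034))
  print('top bar',cyl('top',T(280,293),A,.04),'line5',cyl('top',T(308,294),A,.034),'line0',cyl('top',T(230,427),A,.034),cyl('top',T(306,426),A,.034))
"
```

```text
scene bar (np.float64(13.005913965589905), -0.007818464592341923) (np.float64(14.169856123604013), 0.006117210108442598) line (np.float64(14.0657562958525), 0.011653581896405122)
top bar (np.float64(18.77060006973084), -0.004637942428467724) line5 (np.float64(23.472894901068464), -0.014370166386043819) line0 (np.float64(-49.54609229139861), 0.010018274240883437) (np.float64(-49.60150688963735), -0.013306930573801647)
scene bar (np.float64(9.169229035868385), -0.0064779966491299605) (np.float64(10.358327995615259), 0.007496597031924782) line (np.float64(9.567925676225954), 0.013006776912191837)
top bar (np.float64(14.17526573451593), -0.00364825087079271) line5 (np.float64(17.852724258077334), -0.013326195156193073) line0 (np.float64(-56.51519136522599), 0.010318587355668306) (np.float64(-56.57808233608584), -0.013066838312531694)
scene bar (np.float64(16.765420661439773), -0.00931624900396605) (np.float64(17.9108425345288), 0.0045861440503716195) line (np.float64(18.465602644527795), 0.010124002738096992)
top bar (np.float64(23.57271387489528), -0.005680055734088794) line5 (np.float64(29.47532235548028), -0.015488404598201343) line0 (np.float64(-43.27081948074436), 0.009620456437422507) (np.float64(-43.321441585842464), -0.013655684660453225)
```

The wheel reads 73 to 75°, within tolerance. Now the display bar: I'll open the jaws to about 34 mm and go over it.

```bash
python3 -c "
from w import *
plan([.506,-.061,.125],YAW)"
```

```text
{"x": 0.0376, "y": -0.0026, "z": 0.0203, "ax": 0.008, "ay": 0.002, "az": 0.001}
{"x": 0.0376, "y": -0.0025, "z": 0.0204, "ax": 0.008, "ay": 0.002, "az": 0.001}
```

Emit:
jog_arm(steps=[{"x":0.038,"y":-0.003,"z":0.01,"ax":0.008,"ay":0.002,"az":0},{"x":0.038,"y":-0.003,"z":0.02,"ax":0.008,"ay":0.002,"az":0},{"x":0,"y":0,"z":0,"ax":0,"ay":0,"az":0}], claw=-0.2)

```text
t: 5.15
eef_pos: [0.5047, -0.0597, 0.1337]
eef_rot: [180.0, 0.1, 96.4]
ft_force: [-0.2, 0.3, -0.6]
grip_width: 0.403
```

```bash
python3 -c "
from w import *
o=env.observe();print(o['eef_pos'],o['eef_rot'],o['grip_width'])
snap('scene','d_s',(240,100,370,210),6);snap('top','d_t',(320,160,420,250),7)
"
```

```text
[ 0.5047 -0.0597  0.1337] [179.9662   0.0906  96.4482] 0.40339547637914513
```

View pics/d_s.png

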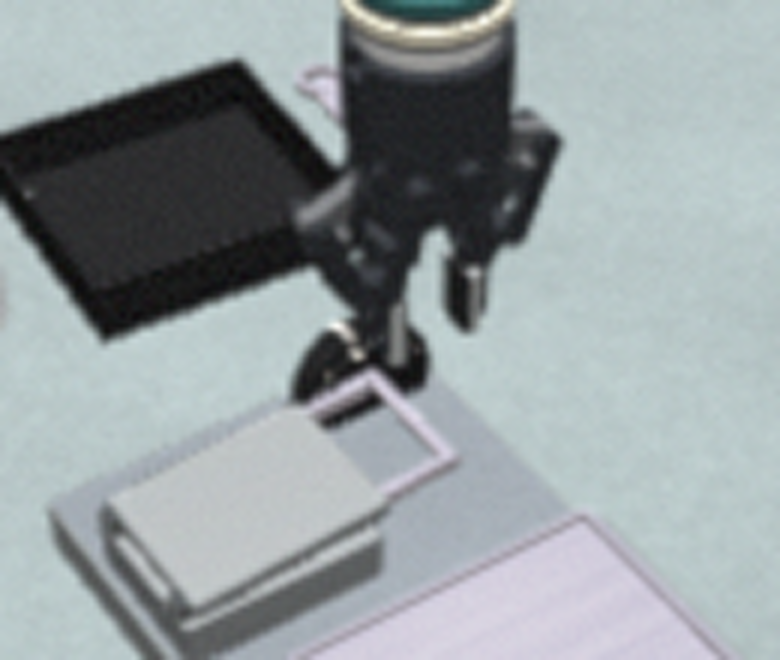

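View pics/d_t.png

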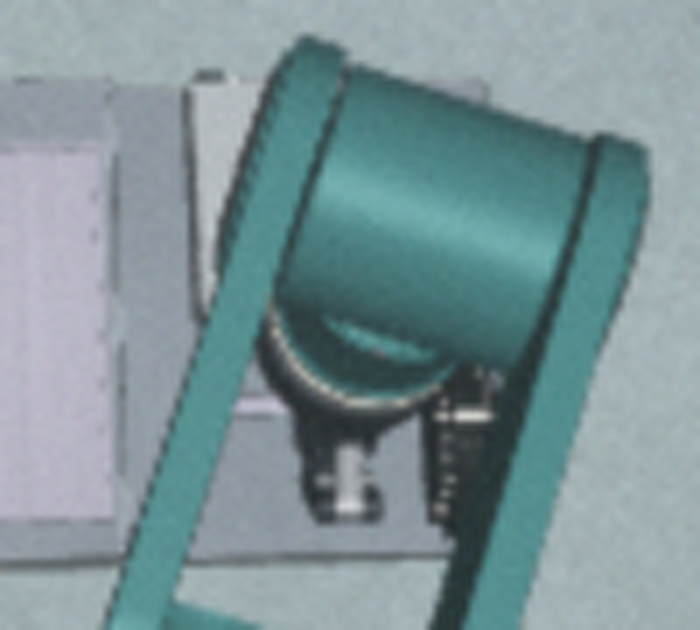

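```bash
python3 -c "
from w import *
S=lambda x,y:(240+(x+.5)/6-.5,100+(y+.5)/6-.5)
o=env.observe()
print(proj('scene',o['eef_pos']),S(437,345))
for z in (.072,.080,.086,.09): print(z,(cast('scene',S(372,375),z)+cast('scene',S(452,457),z))/2)
"
```

```text
[309.2277 155.7304] (312.4166666666667, 157.08333333333334)
0.072 [ 0.5034 -0.0752  0.072 ]
0.08 [ 0.5071 -0.0676  0.08  ]
0.086 [ 0.51  -0.062  0.086]
0.09 [ 0.5118 -0.0582  0.09  ]
```

Emit:
jog_arm(steps=[{"x":-0.004,"y":0.002,"z":0.025,"ax":0,"ay":0,"az":0},{"x":0,"y":0,"z":0.02,"ax":0,"ay":0,"az":0},{"x":0,"y":0,"z":0,"ax":0,"ay":0,"az":0}])

```text
t: 5.62
eef_pos: [0.5115, -0.0697, 0.0918]
eef_rot: [179.5, 0.4, 96.1]
ft_force: [0.6, -1.1, -0.0]
grip_width: 0.399
```

Emit:
jog_arm(steps=[{"x":0,"y":0,"z":0.01,"ax":0,"ay":0,"az":0},{"x":0,"y":0,"z":0.012,"ax":0,"ay":0,"az":0},{"x":0,"y":0,"z":0,"ax":0,"ay":0,"az":0}])

```text
t: 6.0
eef_pos: [0.5133, -0.0715, 0.0706]
eef_rot: [179.3, 0.5, 96.0]
ft_force: [-0.2, 0.2, -0.5]
grip_width: 0.4
```

```bash
python3 -c "
from w import *
o=env.observe();print(o['eef_pos'],o['eef_rot'],o['ft_force'])
snap('scene','e_s',(260,120,350,200),8)
"
```

```text
[ 0.5133 -0.0715  0.0706] [179.2614   0.5387  96.0293] [-0.2095  0.1909 -0.5177]
```

View pics/e_s.png

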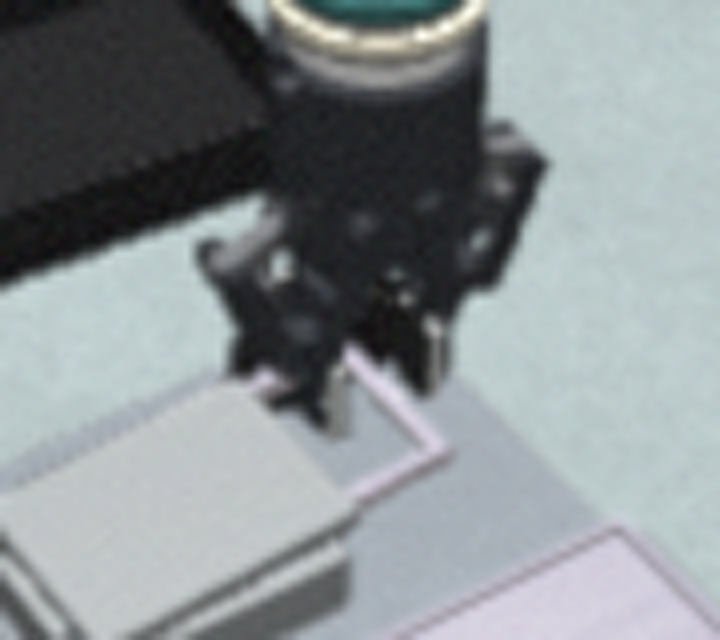

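The fingers straddle the bar. I'll centre a little and close.

Emit:
jog_arm(steps=[{"x":0.007,"y":-0.003,"z":0.005,"ax":0,"ay":0,"az":0},{"x":0,"y":0,"z":0,"ax":0,"ay":0,"az":0}])

```text
t: 6.3
eef_pos: [0.5102, -0.0644, 0.0665]
eef_rot: [179.1, 0.6, 96.0]
ft_force: [0.3, -0.1, -0.7]
grip_width: 0.399
```

Emit:
jog_arm(steps=[{"x":0,"y":0,"z":0,"ax":0,"ay":0,"az":0},{"x":0,"y":0,"z":0,"ax":0,"ay":0,"az":0},{"x":0,"y":0,"z":0,"ax":0,"ay":0,"az":0},{"x":0,"y":0,"z":0,"ax":0,"ay":0,"az":0}], claw=-1, newtons=30)

```text
t: 6.8
eef_pos: [0.5116, -0.0641, 0.0671]
eef_rot: [178.9, 0.6, 96.1]
ft_force: [1.6, 0.9, -0.1]
grip_width: 0.079
```

Emit:
jog_arm(steps=[{"x":0,"y":0.004,"z":-0.023,"ax":0,"ay":0,"az":0},{"x":0,"y":0.008,"z":-0.022,"ax":0,"ay":0,"az":0},{"x":0,"y":0.011,"z":-0.021,"ax":0,"ay":0,"az":0}])

```text
t: 7.18
eef_pos: [0.5304, -0.0616, 0.1297]
eef_rot: [179.5, 0.6, 96.1]
ft_force: [2.6, -0.9, -5.9]
grip_width: 0.077
```

Emit:
jog_arm(steps=[{"x":0,"y":0.017,"z":-0.019,"ax":0,"ay":0,"az":0},{"x":0,"y":0.018,"z":-0.016,"ax":0,"ay":0,"az":0}])

```text
t: 7.42
eef_pos: [0.5562, -0.0584, 0.1642]
eef_rot: [-179.1, 0.5, 96.0]
ft_force: [-7.9, -0.8, 2.3]
grip_width: 0.08
```

```bash
python3 -c "
from w import *
o=env.observe();p=o['eef_pos'];print(p,o['ft_force'],np.degrees(np.arcsin((p[2]+.019-.07)/.15)), (p-[.5116,-.0641,.067])@xd)"
```

```text
[ 0.5562 -0.0584  0.1642] [-7.9025 -0.7701  2.2645] 48.993158189551565 0.044941664047102585
```

Emit:
jog_arm(steps=[{"x":0,"y":0.013,"z":-0.009,"ax":0,"ay":0,"az":0},{"x":0,"y":0.012,"z":-0.008,"ax":0,"ay":0,"az":0},{"x":0,"y":0.0,"z":0,"ax":0,"ay":0,"az":0}])

```text
t: 7.8
eef_pos: [0.5771, -0.0557, 0.1821]
eef_rot: [-178.3, 0.4, 96.0]
ft_force: [1.9, 0.2, 1.0]
grip_width: 0.079
```

```bash
python3 -c "
from w import *
o=env.observe();p=o['eef_pos'];print(p,o['ft_force'],np.degrees(np.arcsin((p[2]+.019-.07)/.15)), (p-[.5116,-.0641,.067])@xd)
snap('scene','f_s',(210,60,370,200),5)"
```

```text
[ 0.5771 -0.0557  0.1821] [1.8757 0.1676 0.974 ] 60.93342085706075 0.06606585803017422
```

View pics/f_s.png

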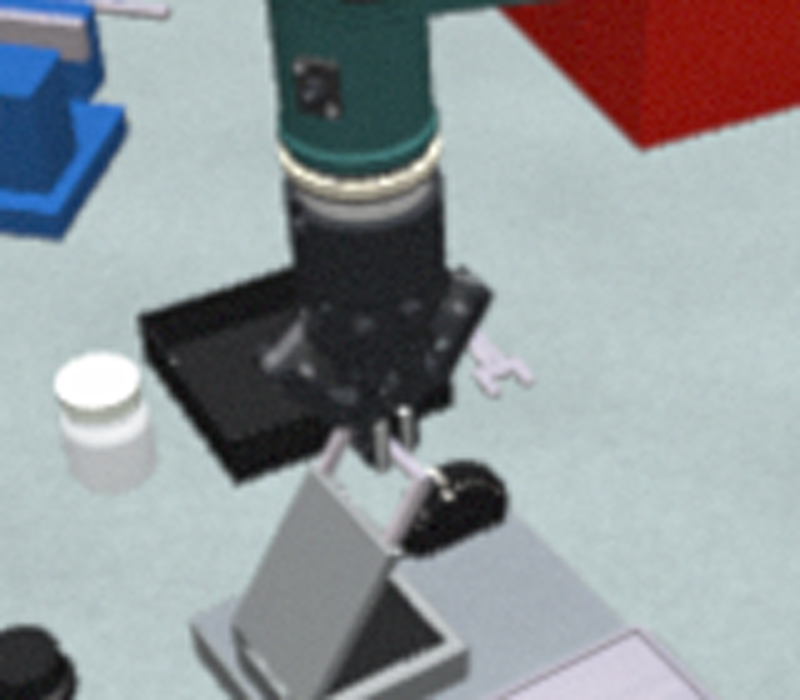

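Force balance and arc geometry both put the display at 56 to 61°. I'll release, retreat upward and check.

Emit:
jog_arm(steps=[{"x":0,"y":0,"z":0,"ax":0,"ay":0,"az":0},{"x":0,"y":0,"z":0,"ax":0,"ay":0,"az":0},{"x":0,"y":0,"z":-0.03,"ax":0,"ay":0,"az":0},{"x":0,"y":0,"z":-0.04,"ax":0,"ay":0,"az":0},{"x":0.04,"y":0,"z":-0.02,"ax":0,"ay":0,"az":0}], claw=-0.3)

```text
t: 8.48
eef_pos: [0.5727, -0.0171, 0.2687]
eef_rot: [-177.8, 0.4, 95.7]
ft_force: [0.0, 0.7, -0.4]
grip_width: 0.346
```

```bash
python3 -c "
from w import *
o=env.observe();p=o['eef_pos'];print(p,o['grip_width'])
# go to above tee B
plan([.456,.380,.16],0)"
```

```text
[ 0.5727 -0.0171  0.2687] 0.34568411165425744
{"x": 0.0453, "y": -0.0081, "z": 0.0121, "ax": -0.004, "ay": 0.001, "az": 0.011}
{"x": 0.0452, "y": -0.0086, "z": 0.0121, "ax": -0.004, "ay": 0.001, "az": 0.011}
{"x": 0.045, "y": -0.0092, "z": 0.0121, "ax": -0.004, "ay": 0.001, "az": 0.011}
{"x": 0.0449, "y": -0.0097, "z": 0.0121, "ax": -0.004, "ay": 0.001, "az": 0.011}
{"x": 0.0448, "y": -0.0103, "z": 0.0121, "ax": -0.004, "ay": 0.001, "az": 0.011}
{"x": 0.0447, "y": -0.0108, "z": 0.0121, "ax": -0.004, "ay": 0.001, "az": 0.011}
{"x": 0.0446, "y": -0.0114, "z": 0.0121, "ax": -0.004, "ay": 0.001, "az": 0.011}
{"x": 0.0444, "y": -0.0119, "z": 0.0121, "ax": -0.004, "ay": 0.001, "az": 0.011}
{"x": 0.0443, "y": -0.0124, "z": 0.0121, "ax": -0.004, "ay": 0.001, "az": 0.011}
```

Emit:
jog_arm(steps=[{"x":0.045,"y":-0.008,"z":0,"ax":0,"ay":0,"az":0},{"x":0.045,"y":-0.008,"z":0,"ax":-0.01,"ay":0,"az":0},{"x":0.045,"y":-0.008,"z":0,"ax":-0.01,"ay":0,"az":0},{"x":0.045,"y":-0.01,"z":0,"ax":-0.01,"ay":0,"az":0},{"x":0.045,"y":-0.01,"z":0,"ax":0,"ay":0,"az":0}], claw=0.2)

```text
t: 9.1
eef_pos: [0.5057, 0.2069, 0.2696]
eef_rot: [-179.8, 0.4, 95.3]
ft_force: [0.5, 0.9, 0.1]
grip_width: 0.6
```

```bash
python3 -c "
from w import *
o=env.observe();p=o['eef_pos'];print(p,o['eef_rot'],o['grip_width'])
snap('scene','g_s',(240,100,360,220),5);snap('top','g_t',(330,160,400,250),7);snap('top','g_t2')"
```

```text
[0.5057 0.2069 0.2696] [-179.8064    0.4049   95.3238] 0.600161298977332
```

View pics/g_s.png

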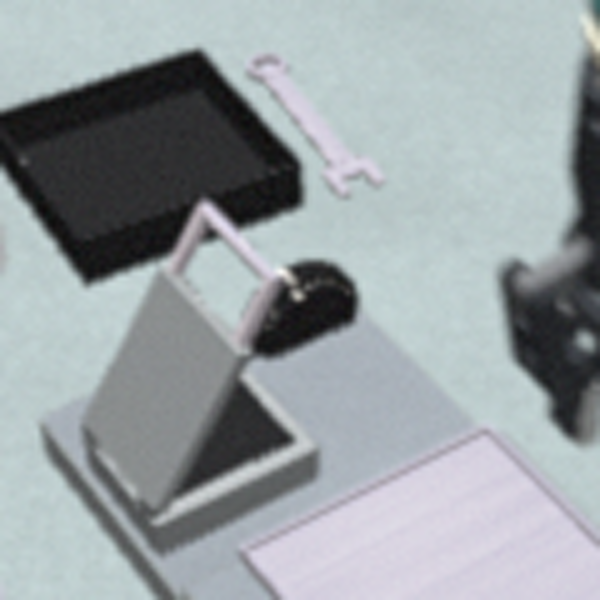

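View pics/g_t.png

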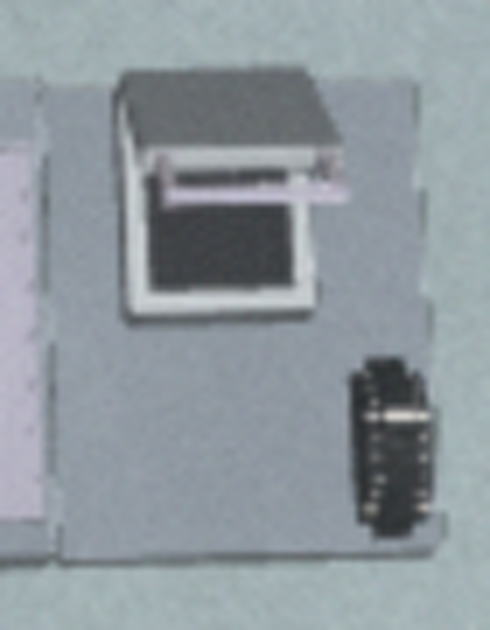

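View pics/g_t2.png

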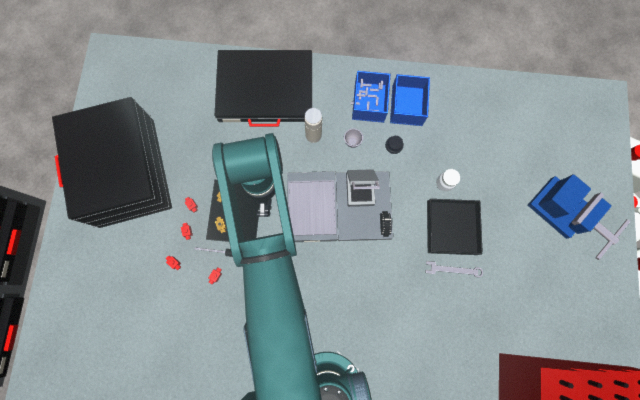

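```bash
python3 -c "
from w import *
S=lambda x,y:(240+(x+.5)/5-.5,100+(y+.5)/5-.5)
T=lambda x,y:(330+(x+.5)/7-.5,160+(y+.5)/7-.5)
a,ra=tri(S(203,205),T(347,191));b,rb=tri(S(278,278),T(166,197));m=(a+b)/2
print(a,ra,b,rb,m,np.degrees(np.arcsin((m[2]-.07)/.15)))
im=cv2.imread('pics/g_t_full.png')[205:240,378:395]
cv2.imwrite('pics/g_w.png',cv2.resize(im,None,fx=16,fy=16,interpolation=cv2.INTER_NEAREST))
im=cv2.imread('pics/g_s_full.png')[145:175,284:317]
cv2.imwrite('pics/g_ws.png',cv2.resize(im,None,fx=16,fy=16,interpolation=cv2.INTER_NEAREST))
"
```

```text
[ 0.5821 -0.0913  0.1978] 0.004179041996648155 [ 0.5719 -0.0185  0.1989] 0.0051635873953967265 [ 0.577  -0.0549  0.1984] 58.83657957044396
```

View pics/g_w.png

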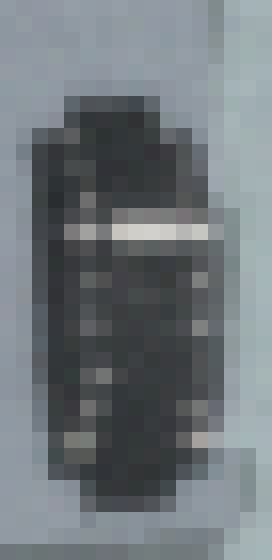

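View pics/g_ws.png

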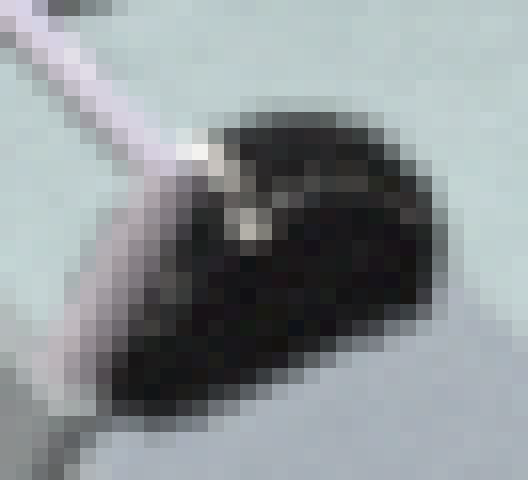

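Step 1's state holds. The bar triangulates to 58.8°, and the wheel index sits on the five line (72 to 75°). Now tee A.

```bash
python3 -c "
from w import *
print(env.observe()['joint_positions'])
plan([.553,.388,.13],67,.06,10)"
```

```text
[ 16.5706   4.5522  74.716   -0.3684 101.0336  10.9345]
{"x": 0.0252, "y": 0.0093, "z": 0.0197, "ax": -0.001, "ay": 0.001, "az": -0.153}
{"x": 0.0234, "y": 0.013, "z": 0.0197, "ax": -0.001, "ay": 0.001, "az": -0.153}
{"x": 0.0212, "y": 0.0164, "z": 0.0198, "ax": -0.001, "ay": 0.001, "az": -0.153}
{"x": 0.0184, "y": 0.0194, "z": 0.0198, "ax": -0.001, "ay": 0.001, "az": -0.153}
{"x": 0.0152, "y": 0.022, "z": 0.0198, "ax": -0.001, "ay": 0.001, "az": -0.153}
{"x": 0.0117, "y": 0.024, "z": 0.0199, "ax": -0.001, "ay": 0.001, "az": -0.153}
{"x": 0.0078, "y": 0.0255, "z": 0.0199, "ax": -0.001, "ay": 0.001, "az": -0.153}
```

Emit:
jog_arm(steps=[{"x":0.025,"y":0.009,"z":0.02,"ax":0,"ay":0,"az":-0.153},{"x":0.023,"y":0.013,"z":0.02,"ax":0,"ay":0,"az":-0.153},{"x":0.021,"y":0.016,"z":0.02,"ax":0,"ay":0,"az":-0.153},{"x":0.018,"y":0.019,"z":0.02,"ax":0,"ay":0,"az":-0.153},{"x":0.015,"y":0.022,"z":0.02,"ax":0,"ay":0,"az":-0.153}])

```text
t: 9.88
eef_pos: [0.5437, 0.3299, 0.1681]
eef_rot: [-179.7, 0.6, 140.2]
ft_force: [-0.1, -0.6, 0.3]
grip_width: 0.599
```

Emit:
jog_arm(steps=[{"x":0.012,"y":0.024,"z":0.02,"ax":0,"ay":0,"az":-0.153},{"x":0.008,"y":0.025,"z":0.01,"ax":0,"ay":0,"az":-0.153},{"x":0,"y":0,"z":0,"ax":0,"ay":0,"az":0}])

```text
t: 10.25
eef_pos: [0.5577, 0.3784, 0.1319]
eef_rot: [-179.1, 0.3, 158.0]
ft_force: [-0.2, 0.5, -0.1]
grip_width: 0.602
```

```bash
cat >> w.py <<'E'
def tees():
    for n in("scene","top"):
        im=cv2.cvtColor(camera(n),cv2.COLOR_RGB2HSV)
        m=cv2.inRange(im,(15,120,90),(32,255,255)); m[:60]=0
        k,l,st,c=cv2.connectedComponentsWithStats(m)
        for i in range(1,k):
            if st[i][4]>15:
                ys,xs=np.where(l==i); X=np.array([cast(n,(x,y),.016)[:2] for x,y in zip(xs,ys)])
                w,v=np.linalg.eigh(np.cov(X.T)); print(n,c[i],st[i][4],X.mean(0),np.degrees(np.arctan(v[1,1]/v[0,1])))
E
python3 -c "
from w import *
o=env.observe();print(o['eef_pos'],o['eef_rot'])
snap('scene','i_s',(320,190,460,350),5);tees()
plan([.553,.388,.05],67,.04)"
```

```text
[0.5577 0.3784 0.1319] [-179.12      0.3043  158.0283]
scene [411.2456 295.0219] 228 [0.4514 0.3812] 28.83316514019692
scene [379.0642 315.6284] 296 [0.5508 0.3894] -20.150522054511022
{"x": 0.0032, "y": 0.003, "z": 0.0281, "ax": -0.004, "ay": 0.003, "az": 0.005}
{"x": 0.0031, "y": 0.0028, "z": 0.0281, "ax": -0.004, "ay": 0.003, "az": 0.005}
{"x": 0.003, "y": 0.0027, "z": 0.0282, "ax": -0.004, "ay": 0.003, "az": 0.005}
```

View pics/i_s.png

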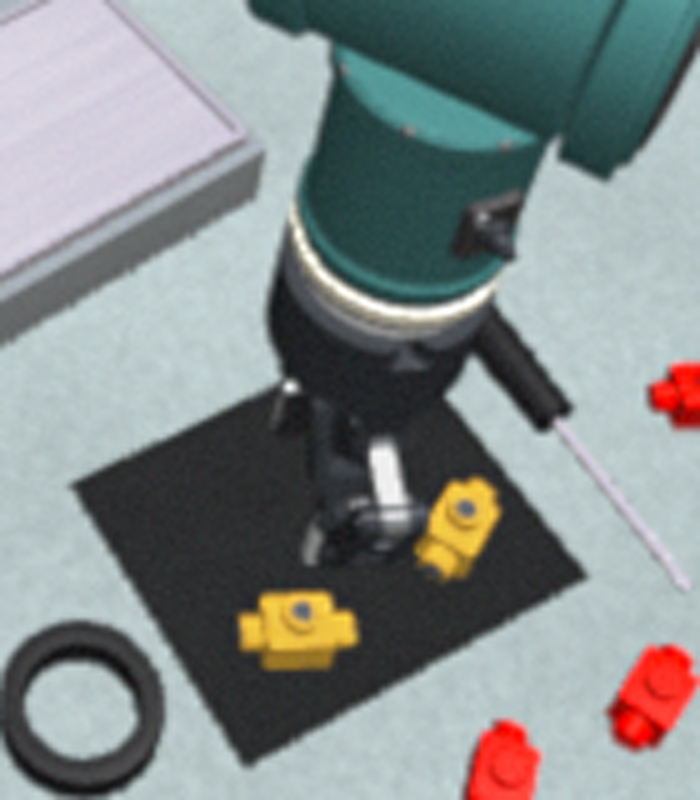

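Emit:
jog_arm(steps=[{"x":0.003,"y":0.003,"z":0.035,"ax":-0.004,"ay":0.003,"az":0.005},{"x":0.003,"y":0.003,"z":0.035,"ax":-0.004,"ay":0.003,"az":0.005},{"x":0.003,"y":0.003,"z":0.008,"ax":-0.004,"ay":0.003,"az":0.005},{"x":0,"y":0,"z":0,"ax":0,"ay":0,"az":0}])

```text
t: 10.9
eef_pos: [0.5575, 0.3853, 0.0622]
eef_rot: [179.6, 0.4, 156.5]
ft_force: [0.2, -0.0, 1.0]
grip_width: 0.599
```

```bash
python3 -c "
from w import *
o=env.observe();print(o['eef_pos'],o['eef_rot'])
snap('scene','j_s',(340,250,440,350),7)
plan([.553,.388,.008],67,.02)"
```

```text
[0.5575 0.3853 0.0622] [179.5822   0.36   156.4762]
{"x": 0.002, "y": 0.0, "z": 0.0182, "ax": 0.003, "ay": 0.002, "az": -0.003}
{"x": 0.0019, "y": 0.0001, "z": 0.0182, "ax": 0.003, "ay": 0.002, "az": -0.003}
{"x": 0.0019, "y": 0.0001, "z": 0.0182, "ax": 0.003, "ay": 0.002, "az": -0.003}
```

View pics/j_s.png

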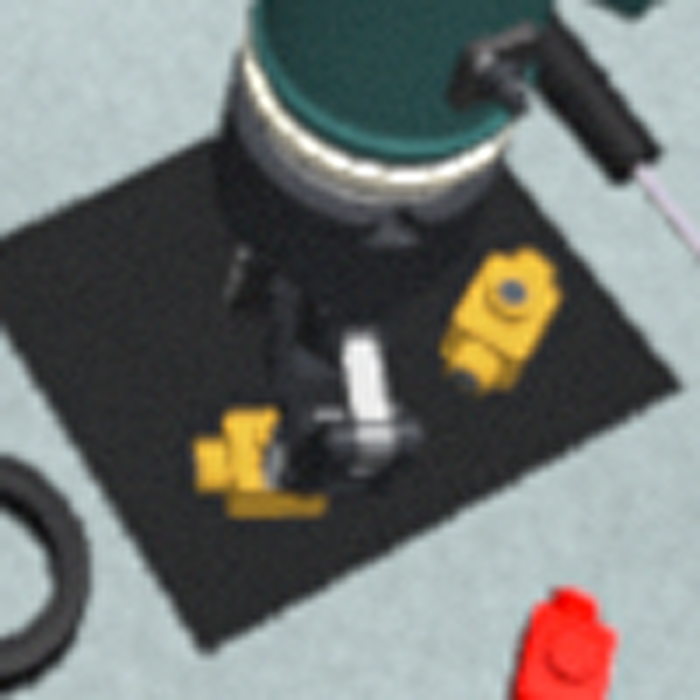

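Emit:
jog_arm(steps=[{"x":0.002,"y":0,"z":0.02,"ax":0.003,"ay":0.002,"az":-0.003},{"x":0.002,"y":0,"z":0.018,"ax":0.003,"ay":0.002,"az":-0.003},{"x":0.002,"y":0,"z":0.012,"ax":0.003,"ay":0.002,"az":0},{"x":0,"y":0,"z":0,"ax":0,"ay":0,"az":0}])

```text
t: 11.45
eef_pos: [0.5536, 0.3884, 0.0118]
eef_rot: [179.9, 0.2, 156.8]
ft_force: [-0.2, -0.3, -0.1]
grip_width: 0.604
```

```bash
python3 -c "
from w import *
o=env.observe();print(o['eef_pos'],o['eef_rot'],o['ft_force'])
plan([.553,.388,.008],67,.02)"
```

```text
[0.5536 0.3884 0.0118] [179.9484   0.169  156.824 ] [-0.1619 -0.297  -0.114 ]
{"x": 0.0004, "y": -0.0006, "z": 0.0038, "ax": 0.001, "ay": 0.003, "az": -0.003}
```

Emit:
jog_arm(steps=[{"x":0,"y":0,"z":0.004,"ax":0,"ay":0,"az":0},{"x":0,"y":0,"z":0.001,"ax":0,"ay":0,"az":0}])

```text
t: 11.7
eef_pos: [0.5539, 0.3887, 0.0069]
eef_rot: [179.9, 0.2, 156.8]
ft_force: [-0.4, -0.8, -0.7]
grip_width: 0.599
```

Emit:
jog_arm(steps=[{"x":0,"y":0,"z":0,"ax":0,"ay":0,"az":0},{"x":0,"y":0,"z":0,"ax":0,"ay":0,"az":0},{"x":0,"y":0,"z":0,"ax":0,"ay":0,"az":0},{"x":0,"y":0,"z":0,"ax":0,"ay":0,"az":0}], claw=-1, newtons=50)

```text
t: 12.2
eef_pos: [0.5545, 0.3889, 0.0079]
eef_rot: [179.8, 0.3, 156.8]
ft_force: [1.1, 0.3, -1.4]
grip_width: 0.291
```

Emit:
jog_arm(steps=[{"x":0,"y":0,"z":-0.015,"ax":0,"ay":0,"az":0},{"x":0,"y":0,"z":-0.03,"ax":0,"ay":0,"az":0},{"x":0,"y":0,"z":-0.04,"ax":0,"ay":0,"az":0},{"x":0,"y":0,"z":-0.03,"ax":0,"ay":0,"az":0}])

```text
t: 12.7
eef_pos: [0.552, 0.3877, 0.1242]
eef_rot: [-179.8, 0.0, 156.8]
ft_force: [-0.1, 0.4, -1.0]
grip_width: 0.289
```

```bash
python3 -c "
from w import *
o=env.observe();print(o['eef_pos'],o['eef_rot'],o['grip_width'],o['ft_force'])
snap('scene','k_s',(320,190,460,350),5)
c=np.array([.5285,.098,.0])-.03*xd
c=c+.03*yd; print(c)
plan([c[0],c[1],.15],6.4,.055,10)"
```

```text
[0.552  0.3877 0.1242] [-179.8208    0.0055  156.824 ] 0.28913731322918906 [-0.0672  0.3698 -0.9851]
[0.4953 0.1245 0.    ]
{"x": -0.0072, "y": -0.038, "z": -0.003, "ax": 0.001, "ay": 0.0, "az": 0.151}
{"x": -0.0128, "y": -0.0365, "z": -0.003, "ax": 0.001, "ay": 0.0, "az": 0.151}
{"x": -0.0181, "y": -0.0342, "z": -0.003, "ax": 0.001, "ay": 0.0, "az": 0.151}
{"x": -0.0231, "y": -0.0311, "z": -0.0029, "ax": 0.001, "ay": 0.0, "az": 0.151}
{"x": -0.0275, "y": -0.0273, "z": -0.0029, "ax": 0.001, "ay": 0.0, "az": 0.151}
{"x": -0.0312, "y": -0.0228, "z": -0.0029, "ax": 0.001, "ay": 0.0, "az": 0.151}
{"x": -0.0343, "y": -0.0179, "z": -0.0029, "ax": 0.001, "ay": 0.0, "az": 0.151}
```

View pics/k_s.png

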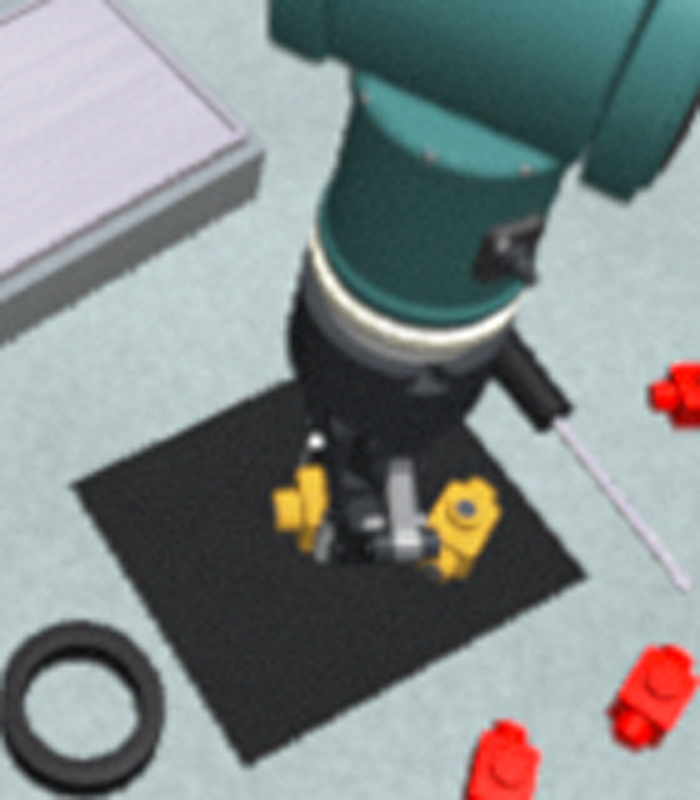

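Tee A is held (25 mm opening). I'll carry it to the pan.

```bash
python3 -c "
from w import *
plan([.5465,.131,.125],6.4,.055,10)"
```

```text
{"x": -0.0135, "y": -0.0343, "z": 0.0006, "ax": 0.001, "ay": 0.0, "az": 0.151}
{"x": -0.0185, "y": -0.0319, "z": 0.0006, "ax": 0.001, "ay": 0.0, "az": 0.151}
{"x": -0.0231, "y": -0.0287, "z": 0.0006, "ax": 0.001, "ay": 0.0, "az": 0.151}
{"x": -0.0271, "y": -0.0249, "z": 0.0007, "ax": 0.001, "ay": 0.0, "az": 0.151}
{"x": -0.0306, "y": -0.0206, "z": 0.0007, "ax": 0.001, "ay": 0.0, "az": 0.151}
{"x": -0.0333, "y": -0.0158, "z": 0.0007, "ax": 0.001, "ay": 0.0, "az": 0.151}
{"x": -0.0353, "y": -0.0106, "z": 0.0007, "ax": 0.001, "ay": 0.0, "az": 0.151}
```

Emit:
jog_arm(steps=[{"x":-0.013,"y":-0.034,"z":-0.01,"ax":0,"ay":0,"az":0.151},{"x":-0.018,"y":-0.032,"z":0,"ax":0,"ay":0,"az":0.151},{"x":-0.023,"y":-0.029,"z":0,"ax":0,"ay":0,"az":0.151},{"x":-0.027,"y":-0.025,"z":0,"ax":0,"ay":0,"az":0.151},{"x":-0.031,"y":-0.021,"z":0,"ax":0,"ay":0,"az":0.151}])

```text
t: 13.38
eef_pos: [0.5461, 0.203, 0.143]
eef_rot: [179.2, 0.0, 112.5]
ft_force: [0.9, -1.1, -1.5]
grip_width: 0.293
```

Emit:
jog_arm(steps=[{"x":-0.033,"y":-0.016,"z":0,"ax":0,"ay":0,"az":0.151},{"x":-0.035,"y":-0.01,"z":0,"ax":0,"ay":0,"az":0.151},{"x":0,"y":0,"z":0,"ax":0,"ay":0,"az":0}])

```text
t: 13.75
eef_pos: [0.5419, 0.1253, 0.1432]
eef_rot: [179.1, -0.2, 94.4]
ft_force: [0.6, 1.1, -1.7]
grip_width: 0.292
```

```bash
python3 -c "
from w import *
o=env.observe();print(o['eef_pos'],o['eef_rot'],o['grip_width'])
plan([.5465,.131,.08],6.4,.055,10)
snap('scene','l_s',(260,130,400,270),5)"
```

```text
[0.5419 0.1253 0.1432] [179.0933  -0.1791  94.3734] 0.2917971944620728
{"x": 0.0026, "y": 0.002, "z": 0.0316, "ax": 0.008, "ay": -0.001, "az": -0.018}
{"x": 0.0026, "y": 0.0023, "z": 0.0316, "ax": 0.008, "ay": -0.001, "az": -0.018}
```

View pics/l_s.png

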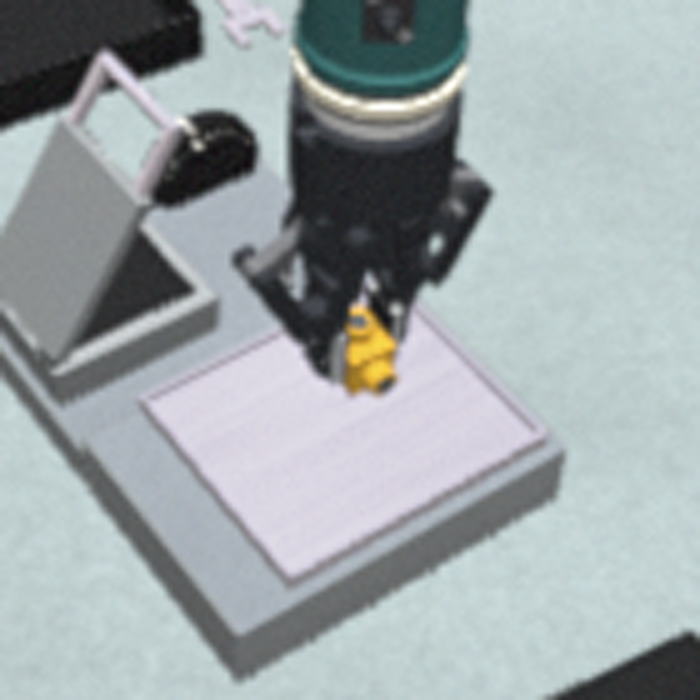

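Emit:
jog_arm(steps=[{"x":0.003,"y":0.002,"z":0.03,"ax":0.008,"ay":0,"az":-0.018},{"x":0.003,"y":0.002,"z":0.03,"ax":0.008,"ay":0,"az":-0.018},{"x":0,"y":0,"z":0.006,"ax":0,"ay":0,"az":0},{"x":0,"y":0,"z":0,"ax":0,"ay":0,"az":0}])

```text
t: 14.3
eef_pos: [0.5475, 0.1375, 0.0781]
eef_rot: [179.7, -0.4, 97.0]
ft_force: [-0.7, 1.1, -1.1]
grip_width: 0.295
```

Emit:
jog_arm(steps=[{"x":0,"y":0,"z":0.004,"ax":0,"ay":0,"az":0},{"x":0,"y":0,"z":0.003,"ax":0,"ay":0,"az":0}])

```text
t: 14.55
eef_pos: [0.5489, 0.1383, 0.0734]
eef_rot: [179.5, -0.4, 97.1]
ft_force: [-0.1, 0.6, -1.2]
grip_width: 0.29
```

Emit:
jog_arm(steps=[{"x":-0.007,"y":-0.003,"z":0.002,"ax":0,"ay":0,"az":0},{"x":0,"y":0,"z":0.003,"ax":0,"ay":0,"az":0}])

```text
t: 14.8
eef_pos: [0.5473, 0.1304, 0.0692]
eef_rot: [179.3, -0.4, 97.1]
ft_force: [0.2, 0.0, -2.3]
grip_width: 0.298
```

Emit:
jog_arm(steps=[{"x":0,"y":0,"z":0.002,"ax":0,"ay":0,"az":0}])

```text
t: 14.92
eef_pos: [0.5473, 0.1302, 0.0671]
eef_rot: [179.3, -0.4, 97.0]
ft_force: [-0.2, 0.2, -0.8]
grip_width: 0.296
```

Emit:
jog_arm(steps=[{"x":0,"y":0,"z":0,"ax":0,"ay":0,"az":0},{"x":0,"y":0,"z":0,"ax":0,"ay":0,"az":0},{"x":0,"y":0,"z":-0.02,"ax":0,"ay":0,"az":0},{"x":0,"y":0,"z":-0.04,"ax":0,"ay":0,"az":0},{"x":0.03,"y":0,"z":-0.02,"ax":0,"ay":0,"az":0}], claw=0.1)

```text
t: 15.55
eef_pos: [0.5424, 0.1583, 0.148]
eef_rot: [179.5, -0.3, 96.9]
ft_force: [-0.2, -0.3, -0.0]
grip_width: 0.55
```

```bash
python3 -c "
from w import *
o=env.observe();print(o['eef_pos'],o['eef_rot'],o['grip_width'],o['joint_positions'])
tees()
snap('scene','m_s',(260,130,430,320),4)
plan([.4545,.381,.13],-61,.06,10)"
```

```text
[0.5424 0.1583 0.148 ] [179.505   -0.3416  96.8734] 0.5500802612229037 [10.3457  8.2697 84.4312  0.3115 86.7844  3.4578]
scene [328.6438 221.2945] 146 [0.5215 0.091 ] -89.97495843971217
scene [411.2304 295.0478] 230 [0.4515 0.3812] 28.81447599120942
top [299.0952 200.1429] 63 [0.5617 0.1386] 68.55752366576789
top [220.198  224.5347] 101 [0.458  0.3808] 26.508589448057275
{"x": 0.0328, "y": -0.0085, "z": 0.0026, "ax": 0.0, "ay": -0.002, "az": 0.17}
{"x": 0.0309, "y": -0.0139, "z": 0.0025, "ax": 0.0, "ay": -0.002, "az": 0.17}
{"x": 0.0281, "y": -0.0189, "z": 0.0025, "ax": 0.0, "ay": -0.002, "az": 0.17}
{"x": 0.0245, "y": -0.0234, "z": 0.0025, "ax": 0.0, "ay": -0.002, "az": 0.17}
{"x": 0.0202, "y": -0.0272, "z": 0.0024, "ax": 0.0, "ay": -0.002, "az": 0.17}
{"x": 0.0153, "y": -0.0302, "z": 0.0024, "ax": 0.0, "ay": -0.002, "az": 0.17}
{"x": 0.01, "y": -0.0324, "z": 0.0024, "ax": 0.0, "ay": -0.002, "az": 0.17}
```

View pics/m_s.png

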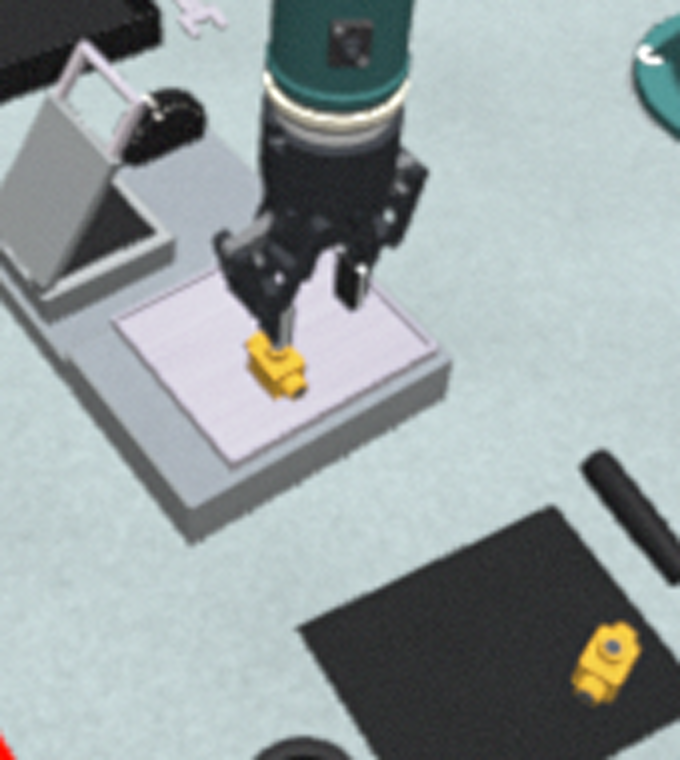

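Tee A stands upright on the pan (crop 275,365). Now tee B.

Emit:
jog_arm(steps=[{"x":0.033,"y":-0.008,"z":0,"ax":0,"ay":0,"az":0.17},{"x":0.031,"y":-0.014,"z":0,"ax":0,"ay":0,"az":0.17},{"x":0.028,"y":-0.019,"z":0,"ax":0,"ay":0,"az":0.17},{"x":0.024,"y":-0.023,"z":0.002,"ax":0,"ay":0,"az":0.17},{"x":0.02,"y":-0.027,"z":0.002,"ax":0,"ay":0,"az":0.17}])

```text
t: 16.32
eef_pos: [0.4801, 0.3157, 0.1374]
eef_rot: [180.0, -0.0, 46.5]
ft_force: [1.4, 1.5, -0.2]
grip_width: 0.547
```

Emit:
jog_arm(steps=[{"x":0.015,"y":-0.03,"z":0.002,"ax":0,"ay":0,"az":0.17},{"x":0.01,"y":-0.032,"z":0.002,"ax":0,"ay":0,"az":0.17},{"x":0,"y":0,"z":0,"ax":0,"ay":0,"az":0}])

```text
t: 16.7
eef_pos: [0.4554, 0.3795, 0.1285]
eef_rot: [179.9, 0.4, 26.4]
ft_force: [-0.4, -0.6, 0.8]
grip_width: 0.548
```

```bash
python3 -c "
from w import *
tees()
o=env.observe();print(o['eef_pos'],o['eef_rot'],o['grip_width'])
plan([.4545,.381,.05],-61,.04,10)
"
```

```text
scene [328.7    221.1267] 150 [0.521  0.0906] 86.47892519975525
scene [411.214  295.0262] 229 [0.4515 0.3811] 28.62605242437065
top [301.4653 200.    ] 101 [0.5629 0.1311] -83.49115538878088
[0.4564 0.3778 0.1289] [179.8079   0.3371  26.356 ] 0.5510594526400425
{"x": 0.0001, "y": -0.002, "z": 0.0395, "ax": 0.002, "ay": 0.003, "az": -0.023}
{"x": 0.0, "y": -0.0019, "z": 0.0395, "ax": 0.002, "ay": 0.003, "az": -0.023}
```

Emit:
jog_arm(steps=[{"x":0,"y":-0.001,"z":0.04,"ax":0.002,"ay":0.003,"az":-0.02},{"x":0,"y":0,"z":0.04,"ax":0.002,"ay":0.003,"az":-0.01},{"x":0,"y":0,"z":0,"ax":0,"ay":0,"az":0}])

```text
t: 17.18
eef_pos: [0.4585, 0.3745, 0.0479]
eef_rot: [179.9, -0.1, 28.1]
ft_force: [0.1, 0.0, 0.2]
grip_width: 0.549
```

```bash
python3 -c "
from w import *
o=env.observe();print(o['eef_pos'],o['eef_rot'],o['grip_width'])
plan([.4545,.381,.008],-61,.02,10)
snap('scene','n_s',(340,230,440,330),6)
"
```

```text
[0.4585 0.3745 0.0479] [179.9236  -0.1139  28.0786] 0.5494076034065957
{"x": -0.0002, "y": -0.0026, "z": 0.0133, "ax": 0.0, "ay": -0.001, "az": -0.005}
{"x": -0.0002, "y": -0.0026, "z": 0.0133, "ax": 0.0, "ay": -0.001, "az": -0.005}
{"x": -0.0001, "y": -0.0026, "z": 0.0133, "ax": 0.0, "ay": -0.001, "az": -0.005}
```

View pics/n_s.png

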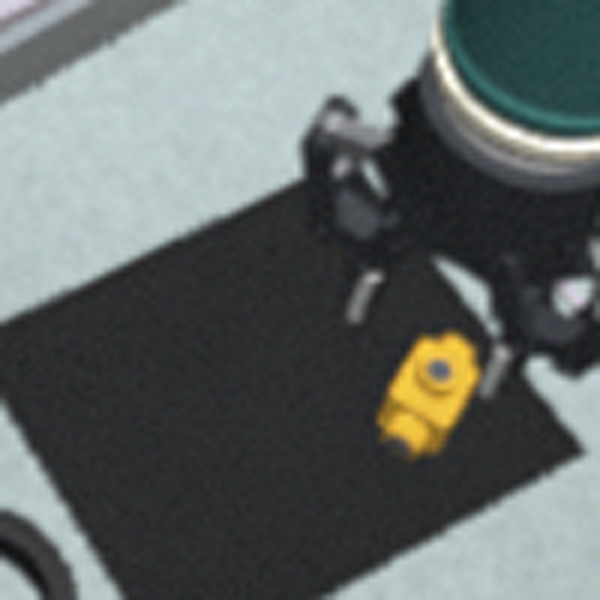

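Emit:
jog_arm(steps=[{"x":0,"y":-0.006,"z":0.004,"ax":0,"ay":0,"az":0},{"x":0,"y":-0.004,"z":0.018,"ax":0,"ay":0,"az":-0.01},{"x":0,"y":-0.001,"z":0.014,"ax":0,"ay":0,"az":0},{"x":0,"y":0,"z":0,"ax":0,"ay":0,"az":0}])

```text
t: 17.73
eef_pos: [0.4581, 0.3872, 0.0174]
eef_rot: [180.0, -0.9, 28.7]
ft_force: [0.0, -0.4, 0.4]
grip_width: 0.552
```

```bash
python3 -c "
from w import *
o=env.observe();print(o['eef_pos'],o['eef_rot'],o['ft_force'])
plan([.4545,.381,.007],-61,.03,10)
"
```

```text
[0.4581 0.3872 0.0174] [179.9792  -0.8869  28.6593] [ 0.0306 -0.3634  0.433 ]
{"x": -0.0063, "y": 0.0037, "z": 0.0103, "ax": 0.0, "ay": -0.015, "az": -0.006}
```

Emit:
jog_arm(steps=[{"x":-0.006,"y":0.004,"z":0.003,"ax":0,"ay":-0.015,"az":0},{"x":0,"y":0,"z":0.006,"ax":0,"ay":0,"az":0},{"x":0,"y":0,"z":0.0,"ax":0,"ay":0,"az":0}])

```text
t: 18.1
eef_pos: [0.4548, 0.3805, 0.0081]
eef_rot: [180.0, -0.0, 28.7]
ft_force: [-0.7, -0.1, -0.1]
grip_width: 0.55
```

Emit:
jog_arm(steps=[{"x":0,"y":0,"z":0.001,"ax":0,"ay":0,"az":0},{"x":0,"y":0,"z":0,"ax":0,"ay":0,"az":0},{"x":0,"y":0,"z":0,"ax":0,"ay":0,"az":0},{"x":0,"y":0,"z":0,"ax":0,"ay":0,"az":0}], claw=-1, newtons=50)

```text
t: 18.6
eef_pos: [0.4551, 0.3807, 0.0074]
eef_rot: [180.0, -0.1, 28.7]
ft_force: [0.3, 0.2, -0.3]
grip_width: 0.293
```

Emit:
jog_arm(steps=[{"x":0,"y":0,"z":-0.015,"ax":0,"ay":0,"az":0},{"x":0,"y":0,"z":-0.03,"ax":0,"ay":0,"az":0},{"x":0,"y":0,"z":-0.04,"ax":0,"ay":0,"az":0},{"x":0,"y":0,"z":-0.04,"ax":0,"ay":0,"az":0}])

```text
t: 19.1
eef_pos: [0.4527, 0.3791, 0.1334]
eef_rot: [179.9, 0.5, 28.7]
ft_force: [0.2, -0.8, -1.7]
grip_width: 0.291
```

```bash
python3 -c "
from w import *
o=env.observe();print(o['eef_pos'],o['eef_rot'],o['grip_width'],o['joint_positions'][5])
snap('scene','o_s',(320,190,460,350),4)
c=np.array([.530,.099,.14])-.025*xd-.033*yd; print(c)
plan(c,6.4,.06,10)
"
```

```text
[0.4527 0.3791 0.1334] [179.9235   0.4778  28.6644] 0.2907730504794669 95.79556124595072
[0.5088 0.0634 0.14  ]
{"x": -0.0151, "y": 0.0435, "z": 0.0001, "ax": 0.0, "ay": -0.0, "az": -0.169}
{"x": -0.0222, "y": 0.0403, "z": 0.0001, "ax": 0.0, "ay": -0.0, "az": -0.169}
{"x": -0.0286, "y": 0.036, "z": 0.0001, "ax": 0.0, "ay": -0.0, "az": -0.169}
{"x": -0.0343, "y": 0.0307, "z": 0.0001, "ax": 0.0, "ay": -0.0, "az": -0.169}
{"x": -0.039, "y": 0.0245, "z": 0.0001, "ax": 0.0, "ay": -0.0, "az": -0.169}
{"x": -0.0425, "y": 0.0176, "z": 0.0001, "ax": 0.0, "ay": -0.0, "az": -0.169}
{"x": -0.0449, "y": 0.0102, "z": 0.0001, "ax": 0.0, "ay": -0.0, "az": -0.169}
```

View pics/o_s.png

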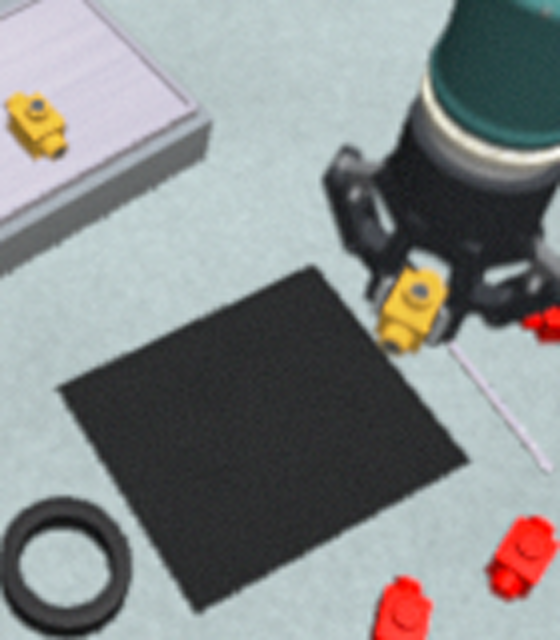

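Emit:
jog_arm(steps=[{"x":-0.015,"y":0.043,"z":-0.005,"ax":0,"ay":0,"az":-0.169},{"x":-0.022,"y":0.04,"z":0,"ax":0,"ay":0,"az":-0.169},{"x":-0.029,"y":0.036,"z":0,"ax":0,"ay":0,"az":-0.169},{"x":-0.034,"y":0.031,"z":0,"ax":0,"ay":0,"az":-0.169},{"x":-0.039,"y":0.025,"z":0,"ax":0,"ay":0,"az":-0.169}])

```text
t: 19.77
eef_pos: [0.4997, 0.1533, 0.1534]
eef_rot: [179.1, -0.6, 79.1]
ft_force: [0.4, -0.1, -1.7]
grip_width: 0.295
```

Emit:
jog_arm(steps=[{"x":-0.042,"y":0.018,"z":0,"ax":0,"ay":0,"az":-0.169},{"x":-0.04,"y":0.01,"z":0,"ax":0,"ay":0,"az":-0.169},{"x":0,"y":0,"z":0,"ax":0,"ay":0,"az":0}])

```text
t: 20.15
eef_pos: [0.52, 0.0628, 0.1557]
eef_rot: [178.7, -0.2, 98.9]
ft_force: [0.2, -0.2, -0.8]
grip_width: 0.29
```

```bash
python3 -c "
from w import *
o=env.observe();print(o['eef_pos'],o['eef_rot'],o['grip_width'])
snap('scene','p_s',(260,130,400,270),5)
plan([.5088,.0634,.08],6.4,.03,10)
"
```

```text
[0.52   0.0628 0.1557] [178.6897  -0.216   98.8697] 0.29005921318877165
{"x": 0.0002, "y": -0.0042, "z": 0.0252, "ax": 0.008, "ay": -0.002, "az": 0.015}
{"x": 0.0002, "y": -0.004, "z": 0.0252, "ax": 0.008, "ay": -0.002, "az": 0.015}
{"x": 0.0002, "y": -0.0038, "z": 0.0252, "ax": 0.008, "ay": -0.002, "az": 0.015}
```

View pics/p_s.png

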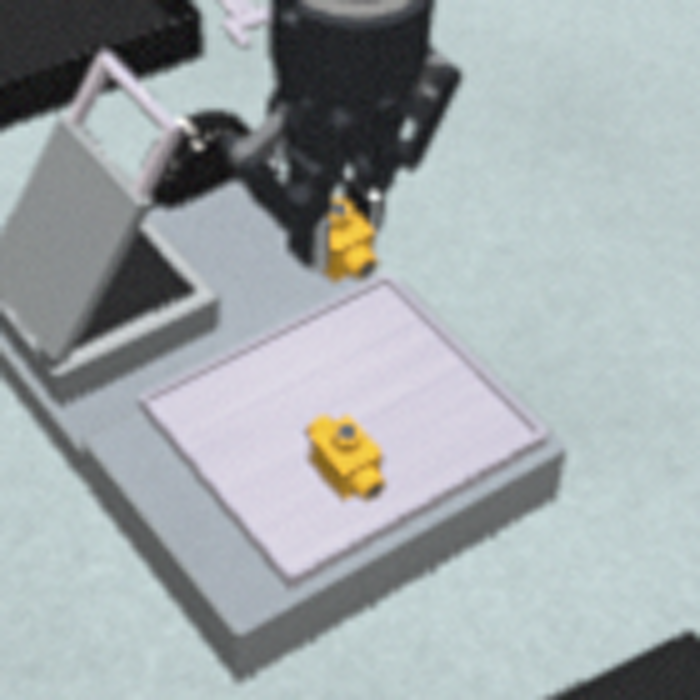

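Emit:
jog_arm(steps=[{"x":0.003,"y":-0.004,"z":0.028,"ax":0.008,"ay":-0.002,"az":0.015},{"x":0.003,"y":-0.005,"z":0.028,"ax":0.008,"ay":-0.002,"az":0.015},{"x":0.003,"y":-0.004,"z":0.022,"ax":0.008,"ay":0,"az":0.015},{"x":0,"y":0,"z":0,"ax":0,"ay":0,"az":0}])

```text
t: 20.7
eef_pos: [0.5068, 0.0765, 0.0784]
eef_rot: [179.8, -0.2, 96.2]
ft_force: [0.0, -0.7, -0.5]
grip_width: 0.29
```

```bash
python3 -c "
from w import *
o=env.observe();print(o['eef_pos'],o['eef_rot'],o['grip_width'],o['ft_force'])
plan([.509,.068,.068],6.4,.03,10)
"
```

```text
[0.5068 0.0765 0.0784] [179.8293  -0.1916  96.2402] 0.29045535173181947 [ 0.0228 -0.7017 -0.4811]
{"x": -0.0087, "y": 0.0013, "z": 0.0104, "ax": 0.003, "ay": -0.003, "az": -0.003}
```

Emit:
jog_arm(steps=[{"x":-0.008,"y":0,"z":0.004,"ax":0,"ay":-0.003,"az":0},{"x":0,"y":0,"z":0.005,"ax":0,"ay":0,"az":0},{"x":0,"y":0,"z":0.001,"ax":0,"ay":0,"az":0}])

```text
t: 21.08
eef_pos: [0.5099, 0.069, 0.0712]
eef_rot: [179.5, 0.0, 96.3]
ft_force: [-0.5, 0.3, -1.2]
grip_width: 0.293
```

Emit:
jog_arm(steps=[{"x":0,"y":0,"z":0.001,"ax":0,"ay":0,"az":0}])

```text
t: 21.2
eef_pos: [0.5104, 0.0689, 0.0707]
eef_rot: [179.4, 0.0, 96.3]
ft_force: [-0.2, 0.6, -0.7]
grip_width: 0.293
```

Emit:
jog_arm(steps=[{"x":0,"y":0,"z":0.003,"ax":0,"ay":0,"az":0},{"x":0,"y":0,"z":0.001,"ax":0,"ay":0,"az":0}])

```text
t: 21.45
eef_pos: [0.5107, 0.0689, 0.0669]
eef_rot: [179.4, 0.0, 96.3]
ft_force: [0.8, 0.9, -1.7]
grip_width: 0.294
```

Emit:
jog_arm(steps=[{"x":0,"y":0,"z":0,"ax":0,"ay":0,"az":0},{"x":0,"y":0,"z":0,"ax":0,"ay":0,"az":0},{"x":0,"y":0,"z":-0.02,"ax":0,"ay":0,"az":0},{"x":0,"y":0,"z":-0.04,"ax":0,"ay":0,"az":0},{"x":0,"y":0,"z":-0.03,"ax":0,"ay":0,"az":0}], claw=0.1)

```text
t: 22.08
eef_pos: [0.5081, 0.0688, 0.1566]
eef_rot: [179.7, -0.0, 96.3]
ft_force: [0.0, -0.7, 0.4]
grip_width: 0.548
```

Emit:
jog_arm(steps=[{"x":0,"y":0,"z":0,"ax":0,"ay":0,"az":0},{"x":0,"y":0,"z":0,"ax":0,"ay":0,"az":0},{"x":0,"y":0,"z":0,"ax":0,"ay":0,"az":0},{"x":0,"y":0,"z":0,"ax":0,"ay":0,"az":0},{"x":0,"y":0,"z":0,"ax":0,"ay":0,"az":0}])

```text
t: 22.7
eef_pos: [0.5079, 0.0688, 0.1554]
eef_rot: [179.7, -0.0, 96.3]
ft_force: [-0.2, -0.8, 0.8]
grip_width: 0.548
```

```bash
python3 -c "
from w import *
o=env.observe();print(o['t'],o['eef_pos'],o['eef_rot'],o['grip_width'],o['joint_positions'][5])
snap('scene','q_s');snap('scene','q_z',(260,130,400,270),5);snap('top','q_t',(190,140,400,270),3)
"
```

```text
22.7 [0.5079 0.0688 0.1554] [179.7392  -0.0173  96.2713] 0.5479163890739626 -4.928560669820084
```

View pics/q_s.png

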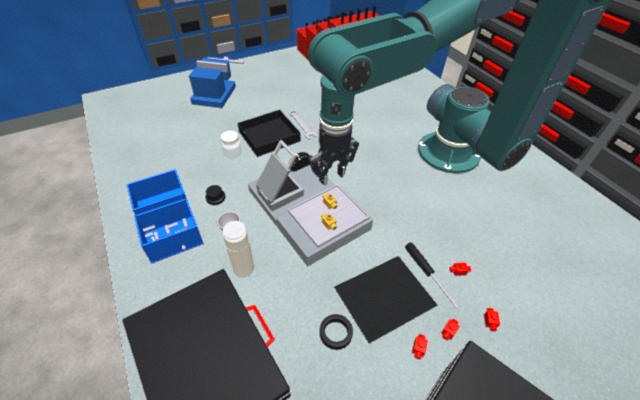

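View pics/q_z.png

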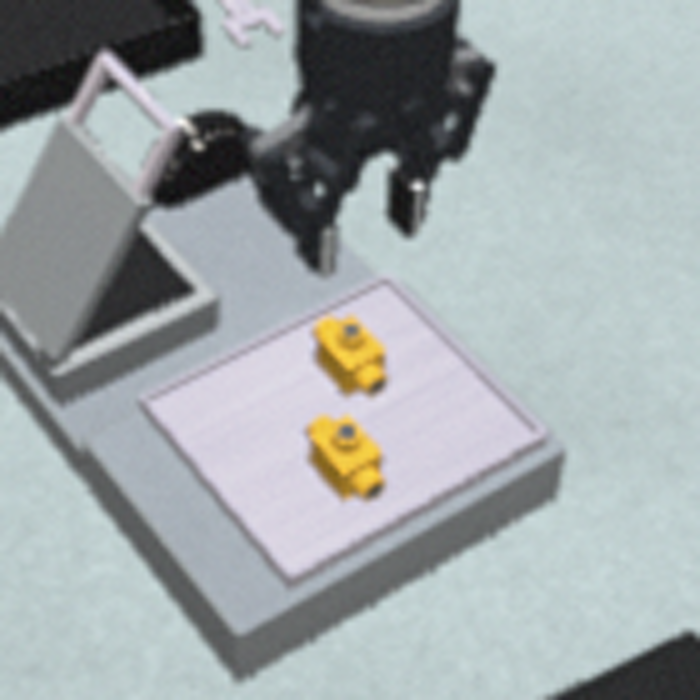

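View pics/q_t.png

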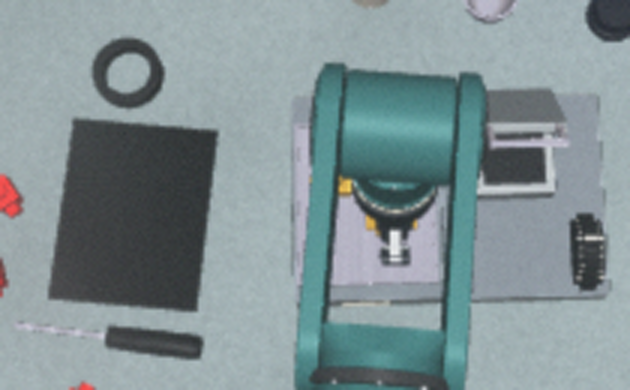

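Both tees stand released on the pan at crop (350,355) and (345,455). The display is up and the index is on five. I'll wait another half second, then measure the tray more carefully.

Emit:
jog_arm(steps=[{"x":0,"y":0,"z":0,"ax":0,"ay":0,"az":0},{"x":0,"y":0,"z":0,"ax":0,"ay":0,"az":0},{"x":0,"y":0,"z":0,"ax":0,"ay":0,"az":0},{"x":0,"y":0,"z":0,"ax":0,"ay":0,"az":0},{"x":0,"y":0,"z":0,"ax":0,"ay":0,"az":0}])

```text
t: 23.48
eef_pos: [0.5082, 0.0688, 0.1561]
eef_rot: [179.7, -0.0, 96.3]
ft_force: [-0.2, 0.3, 0.1]
grip_width: 0.552
```

```bash
python3 -c "
from w import *
im=cv2.imread('pics/q_s_full.png');cv2.imwrite('pics/tr_s.png',cv2.resize(im[100:165,225:325],None,fx=7,fy=7,interpolation=cv2.INTER_CUBIC))
im=cv2.imread('pics/q_t_full.png');cv2.imwrite('pics/tr_t.png',cv2.resize(im[190:285,415:495],None,fx=6,fy=6,interpolation=cv2.INTER_CUBIC))
"
```

```text
(no output)
```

View pics/tr_s.png

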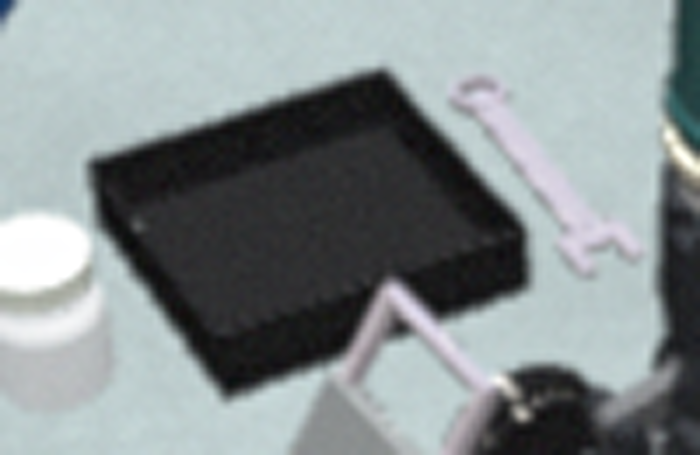

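View pics/tr_t.png

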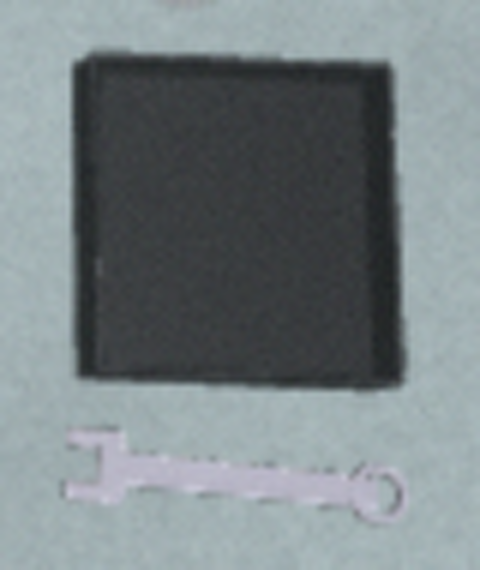

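```bash
python3 -c "
from w import *
S=lambda x,y:(225+(x+.5)/7-.5,100+(y+.5)/7-.5)
T=lambda x,y:(415+(x+.5)/6-.5,190+(y+.5)/6-.5)
s=[S(92,160),S(385,70),S(522,232),S(222,335)]
t=[T(388,64),T(402,385),T(80,377),T(92,55)]
for a,b in zip(s,t): print(tri(a,b))
print(np.mean([cast('scene',a,.04) for a in s],0),np.mean([cast('top',a,.04) for a in t],0))
tees()
plan([.509,.0689,.085],6.4,.04)
"
```

```text
(array([ 0.6089, -0.4299,  0.0433]), np.float64(0.005639756735106381))
(array([ 0.4414, -0.4419,  0.0385]), np.float64(0.004469643515955348))
(array([ 0.4334, -0.2789,  0.04  ]), np.float64(0.005659458240232056))
(array([ 0.5989, -0.2742,  0.0419]), np.float64(0.005527135247138033))
[ 0.5196 -0.3562  0.04  ] [ 0.522  -0.3573  0.04  ]
scene [329.4745 200.7007] 137 [0.4817 0.0236] 85.65258267839204
scene [328.7086 221.0993] 151 [0.521  0.0905] 86.16589761007212
top [304.4211 201.6316] 19 [0.5585 0.121 ] 18.604779840088547
{"x": 0.0, "y": 0.0002, "z": 0.0355, "ax": 0.003, "ay": -0.0, "az": -0.001}
{"x": 0.0, "y": 0.0003, "z": 0.0355, "ax": 0.003, "ay": -0.0, "az": -0.001}
```

The tray's centre is at (0.520,-0.356), and its rim triangulates to 0.041. Re-grasping tee B from the pan.

Emit:
jog_arm(steps=[{"x":0,"y":0,"z":0.04,"ax":0.003,"ay":0,"az":0},{"x":0,"y":0,"z":0.036,"ax":0,"ay":0,"az":0},{"x":0,"y":0,"z":0.01,"ax":0,"ay":0,"az":0},{"x":0,"y":0,"z":0,"ax":0,"ay":0,"az":0}])

```text
t: 24.08
eef_pos: [0.5105, 0.0689, 0.0703]
eef_rot: [179.6, 0.0, 96.3]
ft_force: [0.3, 0.2, 0.0]
grip_width: 0.547
```

Emit:
jog_arm(steps=[{"x":0,"y":0,"z":0.003,"ax":0,"ay":0,"az":0},{"x":0,"y":0,"z":0.001,"ax":0,"ay":0,"az":0}])

```text
t: 24.32
eef_pos: [0.5124, 0.069, 0.0689]
eef_rot: [179.3, 0.0, 96.3]
ft_force: [0.3, 0.0, -0.8]
grip_width: 0.55
```

Emit:
jog_arm(steps=[{"x":0,"y":0,"z":0.001,"ax":0,"ay":0,"az":0},{"x":0,"y":0,"z":0,"ax":0,"ay":0,"az":0},{"x":0,"y":0,"z":0,"ax":0,"ay":0,"az":0},{"x":0,"y":0,"z":0,"ax":0,"ay":0,"az":0}], claw=-1, newtons=50)

```text
t: 24.82
eef_pos: [0.5132, 0.069, 0.0692]
eef_rot: [179.1, 0.0, 96.3]
ft_force: [0.1, 0.4, -1.0]
grip_width: 0.287
```

Emit:
jog_arm(steps=[{"x":0,"y":0,"z":-0.02,"ax":0,"ay":0,"az":0},{"x":0,"y":0,"z":-0.05,"ax":0,"ay":0,"az":0},{"x":0,"y":0,"z":-0.06,"ax":0,"ay":0,"az":0},{"x":0,"y":0,"z":-0.06,"ax":0,"ay":0,"az":0},{"x":0,"y":0,"z":-0.04,"ax":0,"ay":0,"az":0}])

```text
t: 25.45
eef_pos: [0.5069, 0.0687, 0.2983]
eef_rot: [-180.0, -0.0, 96.3]
ft_force: [0.2, 0.8, -1.8]
grip_width: 0.289
```

```bash
python3 -c "
from w import *
o=env.observe();print(o['eef_pos'],o['eef_rot'],o['grip_width'],o['ft_force'],o['joint_positions'][5])
plan([.49,-.323,.29],4,.055)
"
```

```text
[0.5069 0.0687 0.2983] [-179.9722   -0.0287   96.2699] 0.2893581006202518 [ 0.2288  0.8071 -1.7983] -4.913549127129506
{"x": -0.0484, "y": -0.0074, "z": 0.001, "ax": -0.0, "ay": -0.0, "az": 0.005}
{"x": -0.0485, "y": -0.0072, "z": 0.001, "ax": -0.0, "ay": -0.0, "az": 0.005}
{"x": -0.0485, "y": -0.007, "z": 0.001, "ax": -0.0, "ay": -0.0, "az": 0.005}
{"x": -0.0485, "y": -0.0067, "z": 0.001, "ax": -0.0, "ay": -0.0, "az": 0.005}
{"x": -0.0486, "y": -0.0065, "z": 0.001, "ax": -0.0, "ay": -0.0, "az": 0.005}
{"x": -0.0486, "y": -0.0062, "z": 0.001, "ax": -0.0, "ay": -0.0, "az": 0.005}
{"x": -0.0486, "y": -0.006, "z": 0.001, "ax": -0.0, "ay": -0.0, "az": 0.005}
{"x": -0.0487, "y": -0.0058, "z": 0.001, "ax": -0.0, "ay": -0.0, "az": 0.005}
```

Emit:
jog_arm(steps=[{"x":-0.048,"y":-0.007,"z":0,"ax":0,"ay":0,"az":0.005},{"x":-0.048,"y":-0.007,"z":0,"ax":0,"ay":0,"az":0.005},{"x":-0.048,"y":-0.007,"z":0,"ax":0,"ay":0,"az":0.005},{"x":-0.048,"y":-0.007,"z":0,"ax":0,"ay":0,"az":0.005},{"x":-0.048,"y":-0.006,"z":0,"ax":0,"ay":0,"az":0.005}])

```text
t: 26.08
eef_pos: [0.4995, -0.1767, 0.3034]
eef_rot: [179.4, 0.0, 95.3]
ft_force: [0.5, 0.3, -1.5]
grip_width: 0.291
```

Emit:
jog_arm(steps=[{"x":-0.048,"y":-0.006,"z":0,"ax":0,"ay":0,"az":0.005},{"x":-0.048,"y":-0.006,"z":0,"ax":0,"ay":0,"az":0.005},{"x":-0.04,"y":-0.005,"z":0,"ax":0,"ay":0,"az":0.005},{"x":0,"y":0,"z":0,"ax":0,"ay":0,"az":0}])

```text
t: 26.58
eef_pos: [0.4925, -0.3213, 0.3001]
eef_rot: [179.6, -0.1, 94.1]
ft_force: [0.1, 0.4, -1.5]
grip_width: 0.291
```

```bash
python3 -c "
from w import *
o=env.observe();print(o['eef_pos'],o['eef_rot'],o['grip_width'])
plan([.49,-.323,.06],4,.05)
snap('scene','r_s',(200,60,340,200),5)
"
```

```text
[ 0.4925 -0.3213  0.3001] [179.5542  -0.1409  94.1274] 0.29149001390189366
{"x": -0.0004, "y": -0.0009, "z": 0.048, "ax": 0.002, "ay": -0.0, "az": 0.0}
{"x": -0.0004, "y": -0.0008, "z": 0.048, "ax": 0.002, "ay": -0.0, "az": 0.0}
{"x": -0.0004, "y": -0.0008, "z": 0.048, "ax": 0.002, "ay": -0.0, "az": 0.0}
{"x": -0.0004, "y": -0.0007, "z": 0.048, "ax": 0.002, "ay": -0.0, "az": 0.0}
{"x": -0.0003, "y": -0.0006, "z": 0.048, "ax": 0.002, "ay": -0.0, "az": 0.0}
```

View pics/r_s.png

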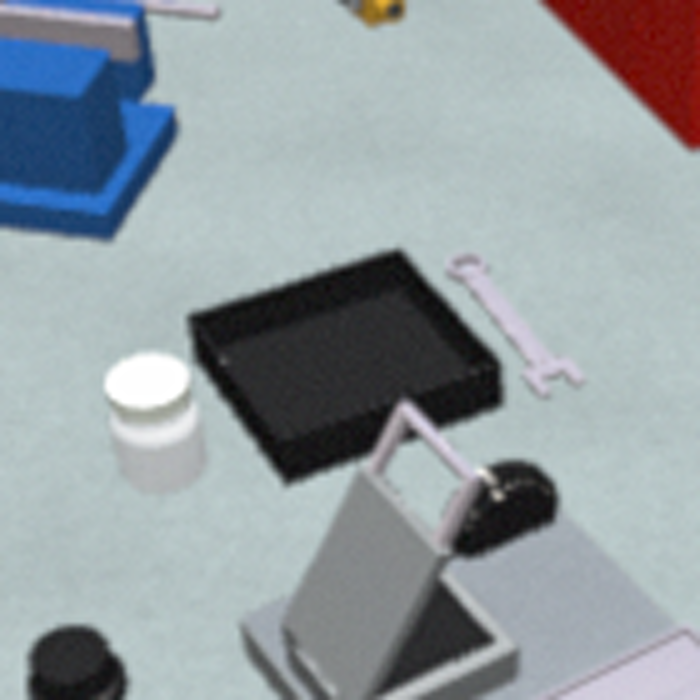

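Emit:
jog_arm(steps=[{"x":0,"y":-0.001,"z":0.05,"ax":0.002,"ay":0,"az":0},{"x":0,"y":-0.001,"z":0.05,"ax":0.002,"ay":0,"az":0},{"x":0,"y":-0.001,"z":0.05,"ax":0.002,"ay":0,"az":0},{"x":0,"y":-0.001,"z":0.05,"ax":0.002,"ay":0,"az":0},{"x":0,"y":0,"z":0.01,"ax":0,"ay":0,"az":0}])

```text
t: 27.25
eef_pos: [0.4932, -0.314, 0.0887]
eef_rot: [179.6, -0.0, 94.6]
ft_force: [0.1, 0.2, -1.4]
grip_width: 0.289
```

```bash
python3 -c "
from w import *
o=env.observe();print(o['eef_pos'],o['eef_rot'],o['grip_width'])
plan([.49,-.323,.018],4,.04)
snap('scene','s_s',(220,60,340,180),5)
"
```

```text
[ 0.4932 -0.314   0.0887] [179.6028  -0.0437  94.6315] 0.2891000994606118
{"x": -0.0044, "y": -0.0022, "z": 0.0353, "ax": 0.003, "ay": -0.0, "az": 0.006}
{"x": -0.0044, "y": -0.002, "z": 0.0353, "ax": 0.003, "ay": -0.0, "az": 0.006}
```

View pics/s_s.png

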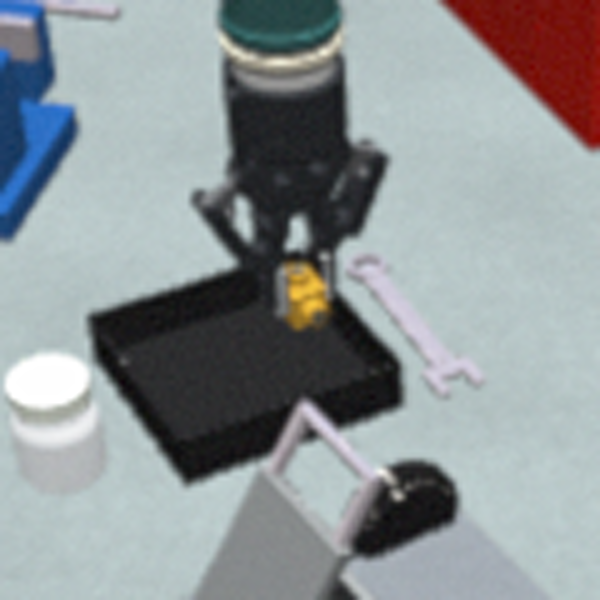

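Emit:
jog_arm(steps=[{"x":-0.005,"y":0.001,"z":0.03,"ax":0.003,"ay":0,"az":0.006},{"x":-0.004,"y":0.001,"z":0.03,"ax":0.003,"ay":0,"az":0.006},{"x":0,"y":0,"z":0.006,"ax":0,"ay":0,"az":0},{"x":0,"y":0,"z":0,"ax":0,"ay":0,"az":0}])

```text
t: 27.8
eef_pos: [0.505, -0.3266, 0.0351]
eef_rot: [178.9, 0.8, 94.1]
ft_force: [0.5, 1.1, -0.6]
grip_width: 0.293
```

Emit:
jog_arm(steps=[{"x":0,"y":0,"z":0.004,"ax":0,"ay":0,"az":0},{"x":0,"y":0,"z":0.003,"ax":0,"ay":0,"az":0}])

```text
t: 28.05
eef_pos: [0.5073, -0.3279, 0.0322]
eef_rot: [178.6, 1.1, 94.1]
ft_force: [-0.4, -0.6, -0.7]
grip_width: 0.29
```

```bash
python3 -c "
from w import *
o=env.observe();print(o['eef_pos'],o['eef_rot'],o['joint_positions'],o['tau'])
plan([.495,-.325,.013],4,.012)
snap('scene','t_s',(220,60,340,180),5)
"
```

```text
[ 0.5073 -0.3279  0.0322] [178.6297   1.0724  94.1187] [-38.3298  17.3184  87.4041   0.1394  73.5427 -42.4988] [  0.0139 -42.2718 -29.0517   0.0141  -0.1184   0.0001]
{"x": 0.0021, "y": -0.0062, "z": 0.0094, "ax": 0.012, "ay": 0.009, "az": 0.001}
{"x": 0.002, "y": -0.0061, "z": 0.0095, "ax": 0.012, "ay": 0.009, "az": 0.001}
```

View pics/t_s.png

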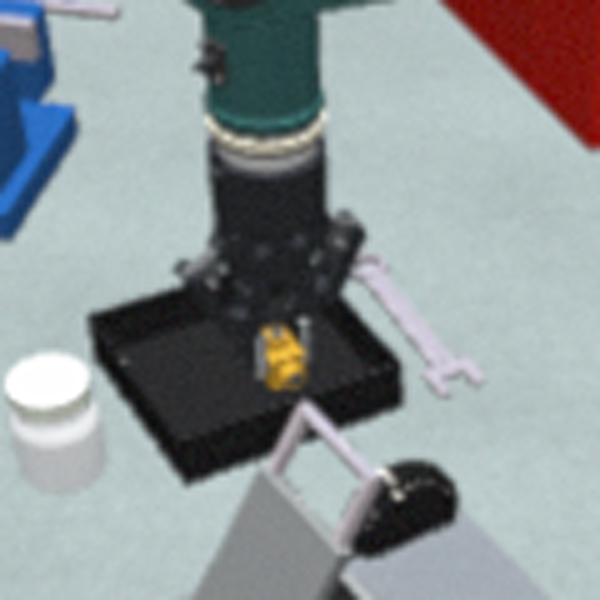

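Emit:
jog_arm(steps=[{"x":0.002,"y":-0.007,"z":0.009,"ax":0.012,"ay":0.009,"az":0},{"x":0.002,"y":-0.006,"z":0.008,"ax":0.012,"ay":0.009,"az":0},{"x":0,"y":0,"z":0.001,"ax":0,"ay":0,"az":0}])

```text
t: 28.48
eef_pos: [0.4929, -0.3247, 0.0122]
eef_rot: [-179.9, -0.1, 94.1]
ft_force: [-0.7, 0.1, -1.2]
grip_width: 0.289
```

Emit:
jog_arm(steps=[{"x":0,"y":0,"z":0.003,"ax":0,"ay":0,"az":0},{"x":0,"y":0,"z":0.001,"ax":0,"ay":0,"az":0}])

```text
t: 28.72
eef_pos: [0.4935, -0.3252, 0.0112]
eef_rot: [-179.9, -0.0, 94.1]
ft_force: [-1.9, 1.6, 2.0]
grip_width: 0.288
```

Floor contact (2 N up). Releasing and lifting.

Emit:
jog_arm(steps=[{"x":0,"y":0,"z":0,"ax":0,"ay":0,"az":0},{"x":0,"y":0,"z":0,"ax":0,"ay":0,"az":0},{"x":0,"y":0,"z":-0.02,"ax":0,"ay":0,"az":0},{"x":0,"y":0,"z":-0.05,"ax":0,"ay":0,"az":0},{"x":0,"y":0,"z":-0.05,"ax":0,"ay":0,"az":0}], claw=0.0)

```text
t: 29.35
eef_pos: [0.4917, -0.3236, 0.1308]
eef_rot: [-179.5, -0.4, 94.1]
ft_force: [0.2, -0.5, 0.8]
grip_width: 0.496
```

Emit:
jog_arm(steps=[{"x":0,"y":0,"z":-0.06,"ax":0,"ay":0,"az":0},{"x":0,"y":0,"z":-0.06,"ax":0,"ay":0,"az":0},{"x":0,"y":0,"z":-0.03,"ax":0,"ay":0,"az":0}])

```text
t: 29.72
eef_pos: [0.493, -0.3244, 0.2929]
eef_rot: [-180.0, 0.0, 94.1]
ft_force: [0.6, 0.4, 0.0]
grip_width: 0.5
```

```bash
python3 -c "
from w import *
o=env.observe();print(o['eef_pos'],o['eef_rot'],o['grip_width'])
snap('scene','u_s',(220,80,400,260),4)
plan([.546,.130,.27],6.4,.055)
"
```

```text
[ 0.493  -0.3244  0.2929] [-179.9618    0.0078   94.1193] 0.5000021898469235
{"x": 0.05, "y": 0.0094, "z": 0.0028, "ax": 0.0, "ay": 0.001, "az": -0.004}
{"x": 0.05, "y": 0.0096, "z": 0.0028, "ax": 0.0, "ay": 0.001, "az": -0.004}
{"x": 0.0499, "y": 0.0098, "z": 0.0029, "ax": 0.0, "ay": 0.001, "az": -0.004}
{"x": 0.0499, "y": 0.0101, "z": 0.0029, "ax": 0.0, "ay": 0.001, "az": -0.004}
{"x": 0.0499, "y": 0.0103, "z": 0.0029, "ax": 0.0, "ay": 0.001, "az": -0.004}
{"x": 0.0498, "y": 0.0105, "z": 0.0029, "ax": 0.0, "ay": 0.001, "az": -0.004}
{"x": 0.0498, "y": 0.0107, "z": 0.0029, "ax": 0.0, "ay": 0.001, "az": -0.004}
{"x": 0.0497, "y": 0.011, "z": 0.003, "ax": 0.0, "ay": 0.001, "az": -0.004}
{"x": 0.0497, "y": 0.0112, "z": 0.003, "ax": 0.0, "ay": 0.001, "az": -0.004}
```

View pics/u_s.png

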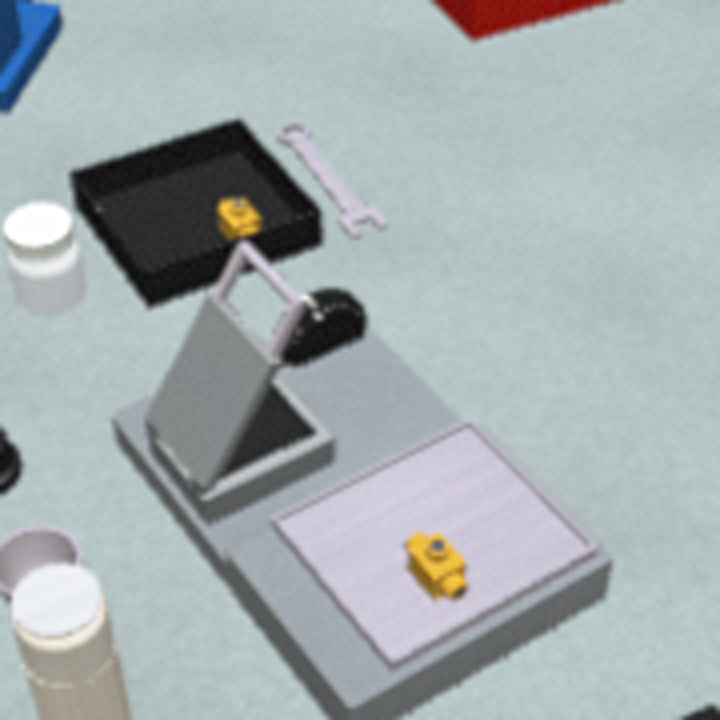

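Tee B is in the tray and tee A is still on the pan. Going back for A.

Emit:
jog_arm(steps=[{"x":0.05,"y":0.009,"z":0,"ax":0,"ay":0,"az":-0.004},{"x":0.05,"y":0.009,"z":0,"ax":0,"ay":0,"az":-0.004},{"x":0.05,"y":0.009,"z":0,"ax":0,"ay":0,"az":-0.004},{"x":0.05,"y":0.009,"z":0,"ax":0,"ay":0,"az":-0.004},{"x":0.05,"y":0.01,"z":0,"ax":0,"ay":0,"az":-0.004}], claw=0.1)

```text
t: 30.4
eef_pos: [0.5205, -0.0691, 0.3023]
eef_rot: [179.2, 0.6, 94.8]
ft_force: [1.4, 0.3, -0.2]
grip_width: 0.55
```

Emit:
jog_arm(steps=[{"x":0.05,"y":0.01,"z":0,"ax":0,"ay":0,"az":-0.004},{"x":0.05,"y":0.011,"z":0,"ax":0,"ay":0,"az":-0.004},{"x":0.05,"y":0.011,"z":0.01,"ax":0,"ay":0,"az":-0.004},{"x":0.044,"y":0.011,"z":0.01,"ax":0,"ay":0,"az":-0.004},{"x":0,"y":0,"z":0,"ax":0,"ay":0,"az":0}])

```text
t: 31.02
eef_pos: [0.5451, 0.1377, 0.2849]
eef_rot: [178.7, 0.7, 96.1]
ft_force: [0.9, -0.6, 0.0]
grip_width: 0.551
```

```bash
python3 -c "
from w import *
o=env.observe();print(o['eef_pos'],o['eef_rot'],o['grip_width'])
plan([.546,.130,.1],6.4,.055)
"
```

```text
[0.5451 0.1377 0.2849] [178.7494   0.6632  96.0739] 0.550858069101943
{"x": -0.0014, "y": -0.001, "z": 0.0462, "ax": 0.005, "ay": 0.003, "az": -0.001}
{"x": -0.0015, "y": -0.0008, "z": 0.0462, "ax": 0.005, "ay": 0.003, "az": -0.001}
{"x": -0.0017, "y": -0.0005, "z": 0.0462, "ax": 0.005, "ay": 0.003, "az": -0.001}
{"x": -0.0018, "y": -0.0003, "z": 0.0462, "ax": 0.005, "ay": 0.003, "az": -0.001}
```

Emit:
jog_arm(steps=[{"x":-0.002,"y":-0.001,"z":0.05,"ax":0.005,"ay":0.003,"az":0},{"x":-0.002,"y":-0.001,"z":0.05,"ax":0.005,"ay":0.003,"az":0},{"x":-0.002,"y":-0.001,"z":0.05,"ax":0.005,"ay":0.003,"az":0},{"x":-0.002,"y":0,"z":0.02,"ax":0.005,"ay":0.003,"az":0},{"x":0,"y":0,"z":0,"ax":0,"ay":0,"az":0}])

```text
t: 31.65
eef_pos: [0.5491, 0.1251, 0.1181]
eef_rot: [179.2, 0.1, 96.0]
ft_force: [0.8, -0.0, 0.3]
grip_width: 0.547
```

```bash
python3 -c "
from w import *
o=env.observe();print(o['eef_pos'],o['eef_rot'],o['grip_width'])
plan([.547,.130,.069],6.4,.02)
snap('scene','v_s',(290,150,370,250),6)
"
```

```text
[0.5491 0.1251 0.1181] [179.2193   0.079   95.9609] 0.5471420176063203
{"x": 0.0017, "y": -0.0007, "z": 0.0164, "ax": 0.005, "ay": 0.0, "az": -0.003}
{"x": 0.0017, "y": -0.0007, "z": 0.0164, "ax": 0.005, "ay": 0.0, "az": -0.003}
{"x": 0.0017, "y": -0.0006, "z": 0.0164, "ax": 0.005, "ay": 0.0, "az": -0.003}
```

View pics/v_s.png

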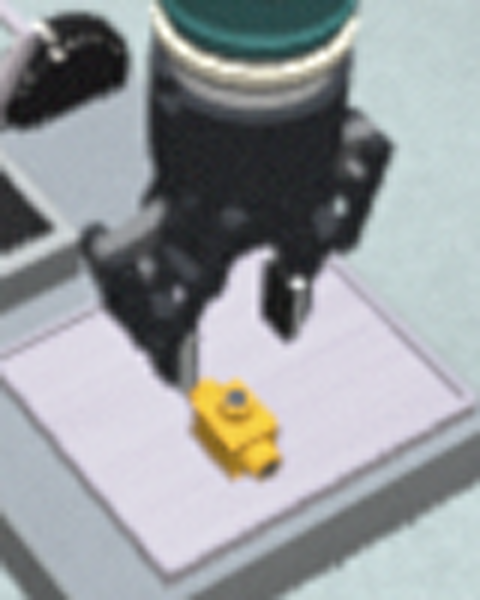

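Emit:
jog_arm(steps=[{"x":0.002,"y":-0.001,"z":0.018,"ax":0.005,"ay":0,"az":0},{"x":0.002,"y":-0.001,"z":0.018,"ax":0.005,"ay":0,"az":0},{"x":0.001,"y":0,"z":0.012,"ax":0.005,"ay":0,"az":0},{"x":0,"y":0,"z":0,"ax":0,"ay":0,"az":0}])

```text
t: 32.2
eef_pos: [0.5509, 0.131, 0.0733]
eef_rot: [179.5, 0.1, 96.0]
ft_force: [-0.5, 0.4, 0.6]
grip_width: 0.549
```

Emit:
jog_arm(steps=[{"x":0,"y":-0.001,"z":0.004,"ax":0,"ay":0,"az":0}])

```text
t: 32.33
eef_pos: [0.5505, 0.1311, 0.0696]
eef_rot: [179.4, 0.1, 96.0]
ft_force: [0.4, -0.1, 0.5]
grip_width: 0.551
```

Emit:
jog_arm(steps=[{"x":0,"y":-0.002,"z":0.001,"ax":0,"ay":0,"az":0},{"x":0,"y":0,"z":0,"ax":0,"ay":0,"az":0},{"x":0,"y":0,"z":0,"ax":0,"ay":0,"az":0},{"x":0,"y":0,"z":0,"ax":0,"ay":0,"az":0}], claw=-1, newtons=50)

```text
t: 32.83
eef_pos: [0.5483, 0.1308, 0.0687]
eef_rot: [179.4, 0.1, 96.0]
ft_force: [-0.4, 0.8, -0.4]
grip_width: 0.293
```

Emit:
jog_arm(steps=[{"x":0,"y":0,"z":-0.02,"ax":0,"ay":0,"az":0},{"x":0,"y":0,"z":-0.05,"ax":0,"ay":0,"az":0},{"x":0,"y":0,"z":-0.06,"ax":0,"ay":0,"az":0},{"x":0,"y":0,"z":-0.06,"ax":0,"ay":0,"az":0},{"x":0,"y":0,"z":-0.04,"ax":0,"ay":0,"az":0}])

```text
t: 33.45
eef_pos: [0.5435, 0.1303, 0.2982]
eef_rot: [-179.8, 0.1, 96.0]
ft_force: [0.3, 1.0, -0.9]
grip_width: 0.291
```

```bash
python3 -c "
from w import *
o=env.observe();print(o['eef_pos'],o['eef_rot'],o['grip_width'],o['ft_force'])
plan([.545,-.385,.29],4,.055)
"
```

```text
[0.5435 0.1303 0.2982] [-179.7701    0.0886   95.9851] 0.2911340150874046 [ 0.2563  0.9574 -0.9221]
{"x": -0.0513, "y": -0.0052, "z": 0.0009, "ax": -0.0, "ay": 0.0, "az": 0.003}
{"x": -0.0513, "y": -0.005, "z": 0.0009, "ax": -0.0, "ay": 0.0, "az": 0.003}
{"x": -0.0513, "y": -0.0049, "z": 0.0009, "ax": -0.0, "ay": 0.0, "az": 0.003}
{"x": -0.0513, "y": -0.0047, "z": 0.0009, "ax": -0.0, "ay": 0.0, "az": 0.003}
{"x": -0.0513, "y": -0.0045, "z": 0.0009, "ax": -0.0, "ay": 0.0, "az": 0.003}
{"x": -0.0514, "y": -0.0043, "z": 0.0009, "ax": -0.0, "ay": 0.0, "az": 0.003}
{"x": -0.0514, "y": -0.0042, "z": 0.0009, "ax": -0.0, "ay": 0.0, "az": 0.003}
{"x": -0.0514, "y": -0.004, "z": 0.0008, "ax": -0.0, "ay": 0.0, "az": 0.003}
{"x": -0.0514, "y": -0.0038, "z": 0.0008, "ax": -0.0, "ay": 0.0, "az": 0.003}
{"x": -0.0514, "y": -0.0036, "z": 0.0008, "ax": -0.0, "ay": 0.0, "az": 0.003}
```

Emit:
jog_arm(steps=[{"x":-0.051,"y":-0.005,"z":0,"ax":0,"ay":0,"az":0.003},{"x":-0.051,"y":-0.005,"z":0,"ax":0,"ay":0,"az":0.003},{"x":-0.051,"y":-0.005,"z":0,"ax":0,"ay":0,"az":0.003},{"x":-0.051,"y":-0.005,"z":0,"ax":0,"ay":0,"az":0.003},{"x":-0.051,"y":-0.005,"z":0,"ax":0,"ay":0,"az":0.003}])

```text
t: 34.08
eef_pos: [0.5465, -0.1288, 0.3048]
eef_rot: [179.5, 0.1, 95.6]
ft_force: [-0.2, 0.1, -0.5]
grip_width: 0.291
```

Emit:
jog_arm(steps=[{"x":-0.051,"y":-0.004,"z":0,"ax":0,"ay":0,"az":0.003},{"x":-0.051,"y":-0.004,"z":0,"ax":0,"ay":0,"az":0.003},{"x":-0.051,"y":-0.004,"z":0,"ax":0,"ay":0,"az":0.003},{"x":-0.05,"y":-0.004,"z":0,"ax":0,"ay":0,"az":0.003},{"x":-0.045,"y":-0.004,"z":0,"ax":0,"ay":0,"az":0.003}])

```text
t: 34.7
eef_pos: [0.5481, -0.3863, 0.3037]
eef_rot: [179.5, 0.0, 94.7]
ft_force: [0.6, 0.4, -1.2]
grip_width: 0.293
```

```bash
python3 -c "
from w import *
o=env.observe();print(o['eef_pos'],o['eef_rot'],o['grip_width'],o['ft_force'])
plan([.543,-.385,.09],4,.05)
"
```

```text
[ 0.5481 -0.3863  0.3037] [179.4754   0.0132  94.6957] 0.2929433267412032 [ 0.5738  0.3606 -1.2003]
{"x": 0.0003, "y": -0.0014, "z": 0.0427, "ax": 0.002, "ay": 0.0, "az": 0.002}
{"x": 0.0003, "y": -0.0013, "z": 0.0427, "ax": 0.002, "ay": 0.0, "az": 0.002}
{"x": 0.0003, "y": -0.0012, "z": 0.0427, "ax": 0.002, "ay": 0.0, "az": 0.002}
{"x": 0.0003, "y": -0.0012, "z": 0.0427, "ax": 0.002, "ay": 0.0, "az": 0.002}
{"x": 0.0003, "y": -0.0011, "z": 0.0427, "ax": 0.002, "ay": 0.0, "az": 0.002}
```

Emit:
jog_arm(steps=[{"x":-0.001,"y":-0.002,"z":0.045,"ax":0.002,"ay":0,"az":0.002},{"x":-0.001,"y":-0.002,"z":0.045,"ax":0.002,"ay":0,"az":0.002},{"x":-0.001,"y":-0.001,"z":0.045,"ax":0.002,"ay":0,"az":0.002},{"x":-0.001,"y":-0.001,"z":0.045,"ax":0.002,"ay":0,"az":0.002},{"x":0,"y":0,"z":0.02,"ax":0,"ay":0,"az":0}])

```text
t: 35.33
eef_pos: [0.5428, -0.3977, 0.0975]
eef_rot: [179.8, 0.2, 93.8]
ft_force: [1.2, -0.4, -0.7]
grip_width: 0.294
```

```bash
python3 -c "
from w import *
snap('scene','x_s',(220,60,340,180),5)
o=env.observe();print(o['eef_pos'],o['eef_rot'],o['grip_width'],o['ft_force'])
plan([.543,-.385,.02],4,.03)
"
```

```text
[ 0.542 -0.397  0.095] [179.9957   0.0306  93.789 ] 0.2907391679335608 [-0.657   0.7456 -3.262 ]
{"x": 0.004, "y": 0.0006, "z": 0.025, "ax": 0.0, "ay": 0.0, "az": -0.001}
{"x": 0.004, "y": 0.0006, "z": 0.025, "ax": 0.0, "ay": 0.0, "az": -0.001}
{"x": 0.004, "y": 0.0006, "z": 0.025, "ax": 0.0, "ay": 0.0, "az": -0.001}
```

View pics/x_s.png

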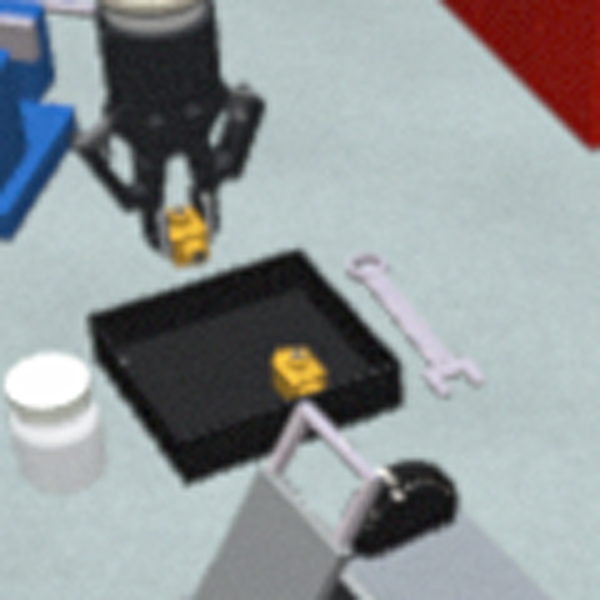

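Emit:
jog_arm(steps=[{"x":0.006,"y":0,"z":0.026,"ax":0,"ay":0,"az":0},{"x":0.005,"y":0,"z":0.025,"ax":0,"ay":0,"az":0},{"x":0.004,"y":0,"z":0.018,"ax":0,"ay":0,"az":0},{"x":0,"y":0,"z":0,"ax":0,"ay":0,"az":0}])

```text
t: 35.88
eef_pos: [0.5416, -0.3823, 0.025]
eef_rot: [180.0, 0.1, 93.8]
ft_force: [0.2, 0.8, -0.3]
grip_width: 0.292
```

```bash
python3 -c "
from w import *
o=env.observe();print(o['eef_pos'],o['eef_rot'],o['grip_width'],o['ft_force'])
plan([.543,-.385,.013],4,.012)
"
```

```text
[ 0.5416 -0.3823  0.025 ] [179.9507   0.0793  93.7759] 0.2924823488906917 [ 0.1815  0.7587 -0.3137]
{"x": -0.0014, "y": 0.0006, "z": 0.006, "ax": 0.0, "ay": 0.001, "az": -0.002}
{"x": -0.0014, "y": 0.0006, "z": 0.006, "ax": 0.0, "ay": 0.001, "az": -0.002}
```

Emit:
jog_arm(steps=[{"x":-0.001,"y":0,"z":0.007,"ax":0,"ay":0,"az":0},{"x":0,"y":0,"z":0.006,"ax":0,"ay":0,"az":0},{"x":0,"y":0,"z":0.001,"ax":0,"ay":0,"az":0}])

```text
t: 36.25
eef_pos: [0.5435, -0.3854, 0.0138]
eef_rot: [179.7, 0.3, 93.8]
ft_force: [-0.3, 0.1, -1.3]
grip_width: 0.293
```

Emit:
jog_arm(steps=[{"x":0,"y":0,"z":0.002,"ax":0,"ay":0,"az":0}])

```text
t: 36.38
eef_pos: [0.5438, -0.3858, 0.0124]
eef_rot: [179.6, 0.4, 93.8]
ft_force: [0.3, -0.1, -0.6]
grip_width: 0.293
```

Emit:
jog_arm(steps=[{"x":0,"y":0,"z":0.002,"ax":0,"ay":0,"az":0}])

```text
t: 36.5
eef_pos: [0.5439, -0.386, 0.0107]
eef_rot: [179.6, 0.4, 93.8]
ft_force: [-2.3, 1.6, 6.4]
grip_width: 0.288
```

Emit:
jog_arm(steps=[{"x":0,"y":0,"z":0,"ax":0,"ay":0,"az":0},{"x":0,"y":0,"z":0,"ax":0,"ay":0,"az":0},{"x":0,"y":0,"z":-0.02,"ax":0,"ay":0,"az":0},{"x":0,"y":0,"z":-0.05,"ax":0,"ay":0,"az":0},{"x":0,"y":0,"z":-0.05,"ax":0,"ay":0,"az":0}], claw=0.0)

```text
t: 37.12
eef_pos: [0.5414, -0.3837, 0.1316]
eef_rot: [180.0, 0.1, 93.8]
ft_force: [0.4, -0.1, 0.5]
grip_width: 0.504
```

Emit:
jog_arm(steps=[{"x":0,"y":0,"z":-0.06,"ax":0,"ay":0,"az":0},{"x":0,"y":0,"z":-0.06,"ax":0,"ay":0,"az":0},{"x":0,"y":0,"z":-0.03,"ax":0,"ay":0,"az":0}])

```text
t: 37.5
eef_pos: [0.5411, -0.3832, 0.2951]
eef_rot: [179.5, 0.6, 93.8]
ft_force: [0.2, -0.1, 0.4]
grip_width: 0.5
```

```bash
python3 -c "
from w import *
o=env.observe();print(o['eef_pos'],o['eef_rot'],o['grip_width'])
snap('scene','y_s',(220,80,400,260),4)
plan([.577,-.055,.27],6.4,.055)
"
```

```text
[ 0.5411 -0.3832  0.2951] [179.4646   0.5646  93.7515] 0.4999371513772586
{"x": 0.0466, "y": 0.008, "z": 0.0037, "ax": 0.002, "ay": 0.002, "az": -0.007}
{"x": 0.0465, "y": 0.0084, "z": 0.0037, "ax": 0.002, "ay": 0.002, "az": -0.007}
{"x": 0.0465, "y": 0.0087, "z": 0.0038, "ax": 0.002, "ay": 0.002, "az": -0.007}
{"x": 0.0464, "y": 0.009, "z": 0.0039, "ax": 0.002, "ay": 0.002, "az": -0.007}
{"x": 0.0463, "y": 0.0093, "z": 0.004, "ax": 0.002, "ay": 0.002, "az": -0.007}
{"x": 0.0463, "y": 0.0096, "z": 0.0041, "ax": 0.002, "ay": 0.002, "az": -0.007}
{"x": 0.0462, "y": 0.0099, "z": 0.0041, "ax": 0.002, "ay": 0.002, "az": -0.007}
```

View pics/y_s.png

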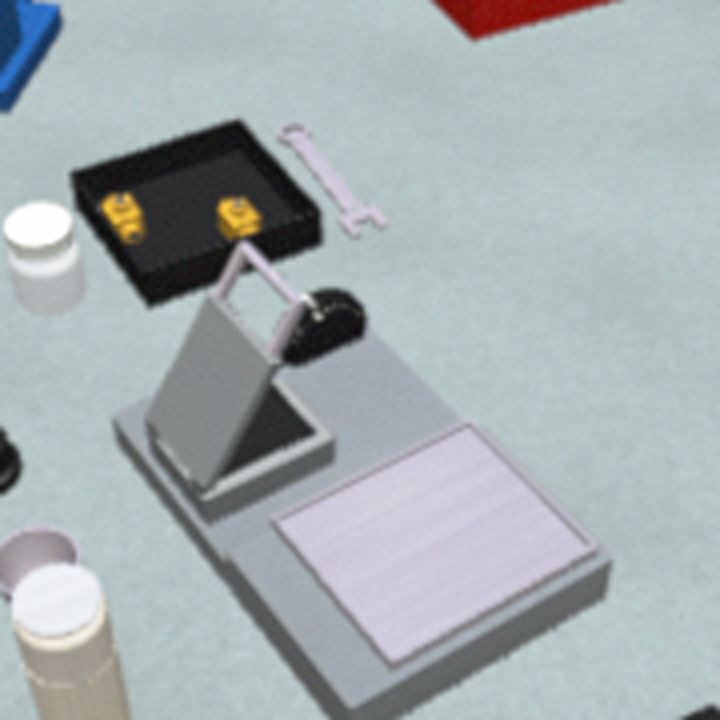

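Both tees are in the tray. Tee A at crop (122,215) looks shifted and turned toward the far wall, perhaps by the announced knock, so I'll measure it.

```bash
python3 -c "
from w import *
tees()
snap('scene','z_s',(230,110,310,160),9);snap('top','z_t',(415,190,495,270),7)
"
```

```text
scene [250.5341 133.5341] 88 [ 0.5791 -0.382 ] 82.83513379775923
scene [279.0114 134.1477] 88 [ 0.4899 -0.3338] 81.8863801006221
top [459.5583 207.9   ] 120 [ 0.5867 -0.3788] -86.14741977679151
top [443.0744 234.0992] 121 [ 0.4965 -0.3288] -83.52122154297095
```

View pics/z_s.png

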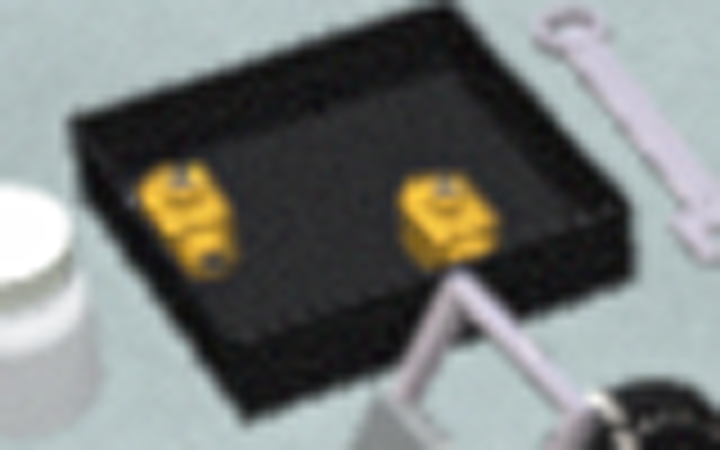

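View pics/z_t.png

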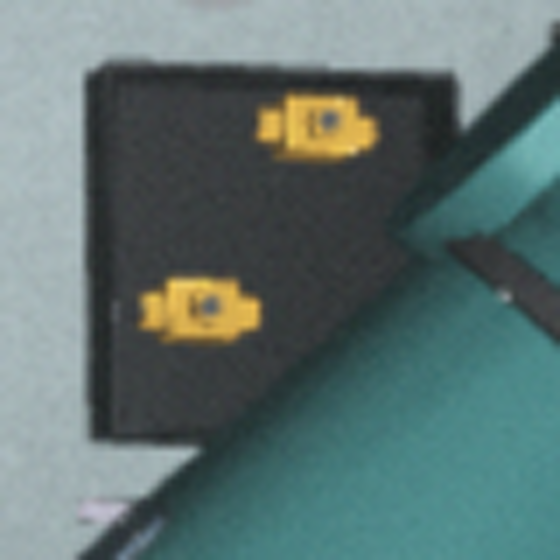

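Tee A was knocked about 4 cm but still lies inside the tray, at tray frame about (0.062,-0.02) where the limit is 0.081. Now I'll fold the display.

Emit:
jog_arm(steps=[{"x":0.046,"y":0.008,"z":0,"ax":0.002,"ay":0.002,"az":-0.007},{"x":0.046,"y":0.008,"z":0,"ax":0.002,"ay":0.002,"az":-0.007},{"x":0.046,"y":0.008,"z":0,"ax":0.002,"ay":0.002,"az":-0.007},{"x":0.046,"y":0.008,"z":0,"ax":0.002,"ay":0.002,"az":-0.007},{"x":0.046,"y":0.008,"z":0,"ax":0.002,"ay":0.002,"az":-0.007}], claw=-0.3)

```text
t: 38.38
eef_pos: [0.558, -0.1454, 0.2727]
eef_rot: [-178.3, -1.3, 95.4]
ft_force: [-0.4, -0.1, 0.4]
grip_width: 0.351
```

```bash
python3 -c "
from w import *
o=env.observe();print(o['eef_pos'],o['eef_rot'],o['grip_width'])
plan([.576,-.0557,.27],6.4,.055)
"
```

```text
[ 0.558  -0.1454  0.2727] [-178.2626   -1.2993   95.3789] 0.3505834320381611
{"x": 0.0437, "y": 0.0132, "z": 0.0019, "ax": -0.015, "ay": -0.011, "az": -0.009}
{"x": 0.0437, "y": 0.0136, "z": 0.0016, "ax": -0.015, "ay": -0.011, "az": -0.009}
```

Emit:
jog_arm(steps=[{"x":0.043,"y":0.01,"z":-0.005,"ax":-0.015,"ay":-0.011,"az":-0.009},{"x":0.04,"y":0.01,"z":0,"ax":-0.015,"ay":-0.011,"az":-0.009},{"x":0,"y":0,"z":0,"ax":0,"ay":0,"az":0}])

```text
t: 38.75
eef_pos: [0.5672, -0.0542, 0.2706]
eef_rot: [-179.3, -0.4, 96.7]
ft_force: [-0.4, -0.4, 0.1]
grip_width: 0.352
```

```bash
python3 -c "
from w import *
o=env.observe();print(o['eef_pos'],o['eef_rot'],o['grip_width'])
plan([.576,-.0557,.22],6.4,.055)
snap('scene','aa',(220,60,340,180),5)
"
```

```text
[ 0.5672 -0.0542  0.2706] [-179.2512   -0.3659   96.7392] 0.3521601316343253
{"x": -0.0028, "y": 0.0092, "z": 0.0505, "ax": -0.013, "ay": -0.006, "az": 0.006}
```

View pics/aa.png

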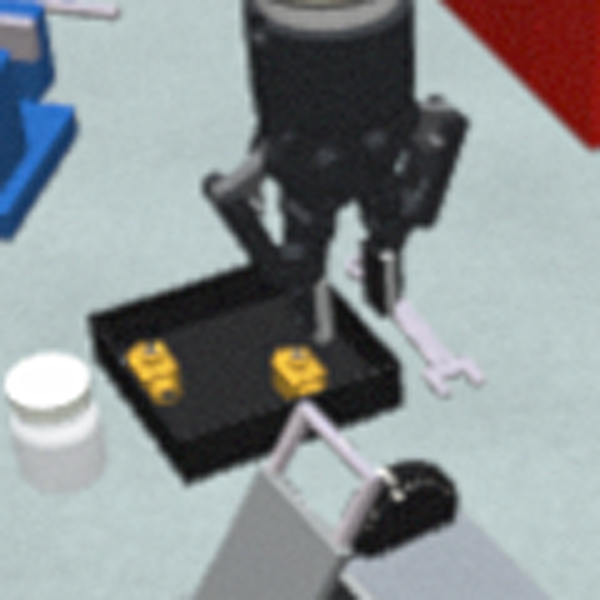

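Emit:
jog_arm(steps=[{"x":-0.003,"y":0.008,"z":0.025,"ax":-0.01,"ay":-0.006,"az":0.006},{"x":0,"y":0.001,"z":0.025,"ax":0,"ay":0,"az":0},{"x":0,"y":0,"z":0,"ax":0,"ay":0,"az":0}])

```text
t: 39.17
eef_pos: [0.5744, -0.0607, 0.2149]
eef_rot: [-179.4, 0.0, 96.1]
ft_force: [-1.1, 0.2, -0.2]
grip_width: 0.353
```

```bash
python3 -c "
from w import *
o=env.observe();print(o['eef_pos'],o['eef_rot'],o['grip_width'])
plan([.576,-.0557,.184],6.4,.055)
snap('scene','ab',(220,60,340,180),5)
"
```

```text
[ 0.5744 -0.0607  0.2149] [-179.3676    0.0112   96.0611] 0.3527873136272902
{"x": 0.0049, "y": 0.0025, "z": 0.0309, "ax": -0.011, "ay": 0.0, "az": -0.006}
```

View pics/ab.png

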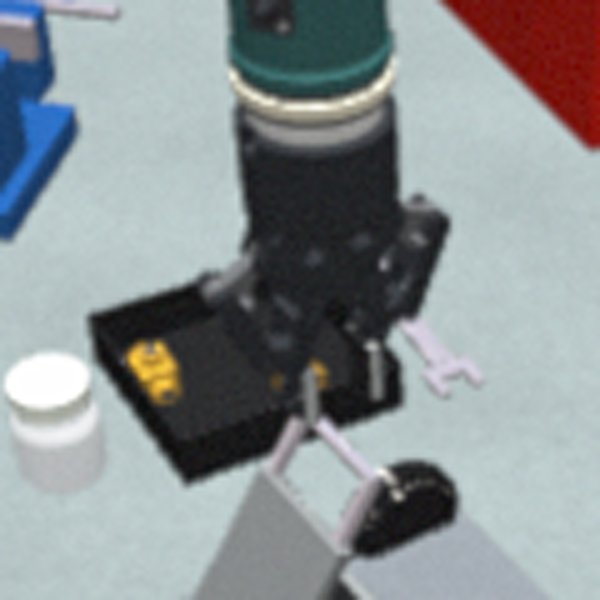

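Emit:
jog_arm(steps=[{"x":0.005,"y":0.002,"z":0.015,"ax":-0.005,"ay":0,"az":0},{"x":0.001,"y":0,"z":0.014,"ax":-0.003,"ay":0,"az":0},{"x":0,"y":0,"z":0,"ax":0,"ay":0,"az":0}])

```text
t: 39.6
eef_pos: [0.5769, -0.0557, 0.1872]
eef_rot: [179.9, 0.1, 96.0]
ft_force: [-0.5, 0.2, 0.9]
grip_width: 0.354
```

Emit:
jog_arm(steps=[{"x":0,"y":0,"z":0.001,"ax":0,"ay":0,"az":0},{"x":0,"y":0,"z":0,"ax":0,"ay":0,"az":0},{"x":0,"y":0,"z":0,"ax":0,"ay":0,"az":0}], claw=-1, newtons=30)

```text
t: 39.98
eef_pos: [0.5771, -0.0557, 0.1865]
eef_rot: [179.8, 0.1, 96.0]
ft_force: [0.1, 0.1, -1.0]
grip_width: 0.075
```

Emit:
jog_arm(steps=[{"x":0,"y":-0.021,"z":0.015,"ax":0,"ay":0,"az":0},{"x":0,"y":-0.017,"z":0.017,"ax":0,"ay":0,"az":0}])

```text
t: 40.22
eef_pos: [0.5448, -0.0598, 0.1576]
eef_rot: [178.9, 0.3, 96.1]
ft_force: [3.6, 0.4, 0.4]
grip_width: 0.074
```

Emit:
jog_arm(steps=[{"x":0,"y":-0.015,"z":0.021,"ax":0,"ay":0,"az":0}])

```text
t: 40.35
eef_pos: [0.5318, -0.0614, 0.1386]
eef_rot: [178.6, 0.4, 96.1]
ft_force: [1.3, 0.3, 3.8]
grip_width: 0.076
```

```bash
python3 -c "
from w import *
o=env.observe();p=o['eef_pos'];print(p,o['ft_force'],o['grip_width'],np.degrees(np.arcsin((p[2]+.0121-.07)/.15)),(p-[.577,-.0557,0])@xd)"
```

```text
[ 0.5318 -0.0614  0.1386] [1.2743 0.3464 3.8449] 0.076308680645519 32.53349287859033 -0.04556835368930027
```

Emit:
jog_arm(steps=[{"x":0,"y":-0.009,"z":0.015,"ax":0,"ay":0,"az":0},{"x":0,"y":-0.007,"z":0.016,"ax":0,"ay":0,"az":0},{"x":0,"y":-0.005,"z":0.022,"ax":0,"ay":0,"az":0}])

```text
t: 40.72
eef_pos: [0.5136, -0.0638, 0.0879]
eef_rot: [178.1, 0.4, 96.2]
ft_force: [-4.0, 0.2, 4.0]
grip_width: 0.07
```

```bash
python3 -c "
from w import *
o=env.observe();p=o['eef_pos'];print(p,o['ft_force'],o['grip_width'],np.degrees(np.arcsin((p[2]+.0121-.07)/.15)),(p-[.577,-.0557,0])@xd)"
```

```text
[ 0.5136 -0.0638  0.0879] [-3.9681  0.2495  3.9793] 0.06972775994287599 11.541540434855262 -0.06393637136224285
```

Emit:
jog_arm(steps=[{"x":0,"y":-0.003,"z":0.015,"ax":0.01,"ay":0,"az":0},{"x":0,"y":-0.001,"z":0.012,"ax":0.01,"ay":0,"az":0}])

```text
t: 40.98
eef_pos: [0.511, -0.0642, 0.0605]
eef_rot: [179.2, 0.4, 96.2]
ft_force: [-7.4, 2.2, 41.5]
grip_width: 0.076
```

Emit:
jog_arm(steps=[{"x":0,"y":0,"z":0.004,"ax":0,"ay":0,"az":0}])

```text
t: 41.1
eef_pos: [0.5111, -0.0644, 0.0598]
eef_rot: [179.3, 0.5, 96.2]
ft_force: [-12.9, 3.3, 32.1]
grip_width: 0.073
```

The display is at its stop: the force rises and z stays at 0.060. Releasing.

Emit:
jog_arm(steps=[{"x":0,"y":0,"z":-0.001,"ax":0,"ay":0,"az":0},{"x":0,"y":0,"z":0,"ax":0,"ay":0,"az":0},{"x":0,"y":0,"z":0,"ax":0,"ay":0,"az":0}], claw=-0.4)

```text
t: 41.48
eef_pos: [0.5113, -0.0648, 0.0601]
eef_rot: [179.4, 0.5, 96.2]
ft_force: [-0.7, 0.3, 1.5]
grip_width: 0.303
```

Emit:
jog_arm(steps=[{"x":0,"y":0,"z":-0.02,"ax":0,"ay":0,"az":0},{"x":0,"y":0,"z":-0.04,"ax":0,"ay":0,"az":0},{"x":0,"y":0,"z":-0.03,"ax":0,"ay":0,"az":0},{"x":-0.04,"y":0,"z":0,"ax":0,"ay":0,"az":0},{"x":-0.04,"y":0.01,"z":0,"ax":0,"ay":0,"az":0}])

```text
t: 42.1
eef_pos: [0.5274, -0.1419, 0.1493]
eef_rot: [179.8, 0.4, 96.4]
ft_force: [0.9, -0.7, -1.6]
grip_width: 0.303
```

```bash
python3 -c "
from w import *
o=env.observe();p=o['eef_pos'];print(p,o['eef_rot'],o['ft_force'],o['grip_width'])
A=np.array([.503,-.1365,0])
plan(A+.014*xd+[0,0,.1],YAW,.04)
snap('scene','ac',(230,100,360,210),6)"
```

```text
[ 0.5274 -0.1419  0.1493] [179.7969   0.3896  96.4042] [ 0.857  -0.7371 -1.6473] 0.3028626322348444
{"x": 0.0042, "y": -0.0049, "z": 0.0246, "ax": 0.002, "ay": 0.003, "az": 0.0}
{"x": 0.0041, "y": -0.0049, "z": 0.0246, "ax": 0.002, "ay": 0.003, "az": 0.0}
```

View pics/ac.png

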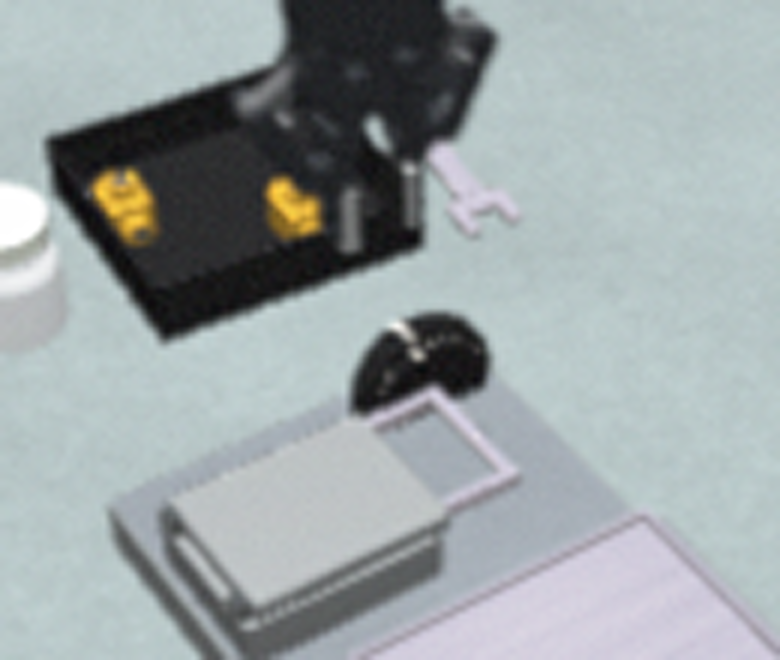

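Display folded. Now the wheel goes back with shut fingers, contacting on the far side of its top and dragging in -x.

Emit:
jog_arm(steps=[{"x":0.004,"y":-0.004,"z":0.025,"ax":0.002,"ay":0.003,"az":0},{"x":0.004,"y":-0.004,"z":0.024,"ax":0.002,"ay":0.003,"az":0},{"x":0,"y":0,"z":0,"ax":0,"ay":0,"az":0}], claw=-1)

```text
t: 42.52
eef_pos: [0.5204, -0.1423, 0.0973]
eef_rot: [-179.9, 0.3, 96.0]
ft_force: [-0.5, -0.2, -0.2]
grip_width: 0.001
```

```bash
python3 -c "
from w import *
o=env.observe();p=o['eef_pos'];print(p,o['eef_rot'],o['ft_force'],o['grip_width'])
A=np.array([.503,-.1365,0])
plan(A+.016*xd+[0,0,.086],YAW,.04)"
```

```text
[ 0.5204 -0.1423  0.0973] [-179.947     0.306    95.9661] [-0.5433 -0.155  -0.247 ] 0.0007393770425923467
{"x": 0.0077, "y": -0.0007, "z": 0.0113, "ax": -0.001, "ay": 0.005, "az": -0.008}
```

Emit:
jog_arm(steps=[{"x":0.008,"y":0,"z":0.008,"ax":0,"ay":0.003,"az":0},{"x":0,"y":0,"z":0.003,"ax":0,"ay":0,"az":0}])

```text
t: 42.78
eef_pos: [0.5205, -0.134, 0.087]
eef_rot: [179.9, 0.2, 96.0]
ft_force: [0.4, -0.8, 0.4]
grip_width: -0.002
```

Emit:
jog_arm(steps=[{"x":0,"y":0,"z":0.003,"ax":0,"ay":0,"az":0}])

```text
t: 42.9
eef_pos: [0.5211, -0.134, 0.0846]
eef_rot: [179.9, 0.2, 96.0]
ft_force: [0.6, -0.1, 0.1]
grip_width: -0.002
```

Emit:
jog_arm(steps=[{"x":0,"y":0,"z":0.002,"ax":0,"ay":0,"az":0}])

```text
t: 43.02
eef_pos: [0.5214, -0.134, 0.0829]
eef_rot: [179.8, 0.2, 96.0]
ft_force: [0.4, -0.9, 0.6]
grip_width: 0.0
```

Emit:
jog_arm(steps=[{"x":0,"y":0,"z":0.002,"ax":0,"ay":0,"az":0}])

```text
t: 43.15
eef_pos: [0.5223, -0.134, 0.0821]
eef_rot: [179.7, 0.3, 96.0]
ft_force: [-0.2, 1.5, 6.8]
grip_width: 0.003
```

Emit:
jog_arm(steps=[{"x":0,"y":-0.006,"z":0.0015,"ax":0,"ay":0,"az":0},{"x":0,"y":-0.006,"z":0.001,"ax":0,"ay":0,"az":0}])

```text
t: 43.4
eef_pos: [0.515, -0.1349, 0.0837]
eef_rot: [179.0, 0.3, 96.0]
ft_force: [3.1, 2.7, 4.2]
grip_width: 0.003
```

Emit:
jog_arm(steps=[{"x":0,"y":-0.006,"z":0.0015,"ax":0,"ay":0,"az":0},{"x":0,"y":-0.006,"z":0.0015,"ax":0,"ay":0,"az":0}])

```text
t: 43.65
eef_pos: [0.5058, -0.136, 0.084]
eef_rot: [178.5, 0.4, 96.0]
ft_force: [1.4, 1.9, 4.5]
grip_width: 0.001
```

Emit:
jog_arm(steps=[{"x":0,"y":-0.006,"z":0.002,"ax":0,"ay":0,"az":0},{"x":0,"y":-0.004,"z":0.002,"ax":0,"ay":0,"az":0}])

```text
t: 43.9
eef_pos: [0.4985, -0.1371, 0.0838]
eef_rot: [178.0, 0.5, 96.0]
ft_force: [0.5, 2.4, 7.4]
grip_width: 0.002
```

Emit:
jog_arm(steps=[{"x":0,"y":-0.006,"z":0.002,"ax":0.005,"ay":0,"az":0},{"x":0,"y":-0.006,"z":0.002,"ax":0.005,"ay":0,"az":0}])

```text
t: 44.15
eef_pos: [0.4884, -0.1383, 0.0824]
eef_rot: [178.2, 0.6, 96.1]
ft_force: [0.5, 2.2, 4.7]
grip_width: -0.002
```

Emit:
jog_arm(steps=[{"x":0,"y":0,"z":-0.02,"ax":0.015,"ay":0,"az":0},{"x":0,"y":0.02,"z":-0.02,"ax":0.015,"ay":0,"az":0},{"x":0,"y":0.02,"z":-0.02,"ax":0,"ay":0,"az":0}])

```text
t: 44.52
eef_pos: [0.5228, -0.1339, 0.1396]
eef_rot: [-179.4, 0.5, 95.9]
ft_force: [0.6, 0.2, -0.4]
grip_width: -0.004
```

```bash
python3 -c "
from w import *
o=env.observe();p=o['eef_pos'];print(p,o['eef_rot'],o['ft_force'])
A=np.array([.503,-.1365,0])
plan(A+.016*xd+[0,0,.09],YAW,.03)
snap('scene','ad',(270,130,330,180),12);snap('top','ad2',(360,190,410,250),10)"
```

```text
[ 0.5228 -0.1339  0.1396] [-179.4047    0.4535   95.9297] [ 0.6408  0.2465 -0.4043]
{"x": 0.0, "y": -0.0017, "z": 0.0248, "ax": -0.005, "ay": 0.004, "az": -0.004}
{"x": -0.0001, "y": -0.0018, "z": 0.0248, "ax": -0.005, "ay": 0.004, "az": -0.004}
```

View pics/ad.png

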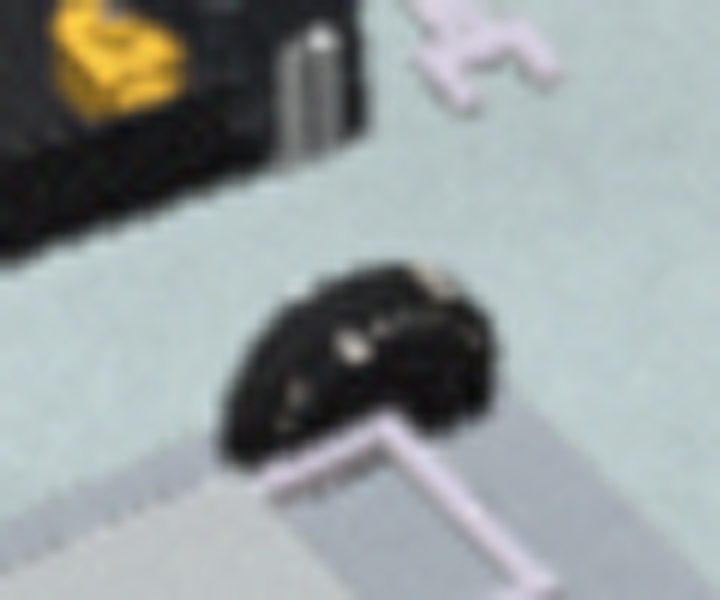

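View pics/ad2.png

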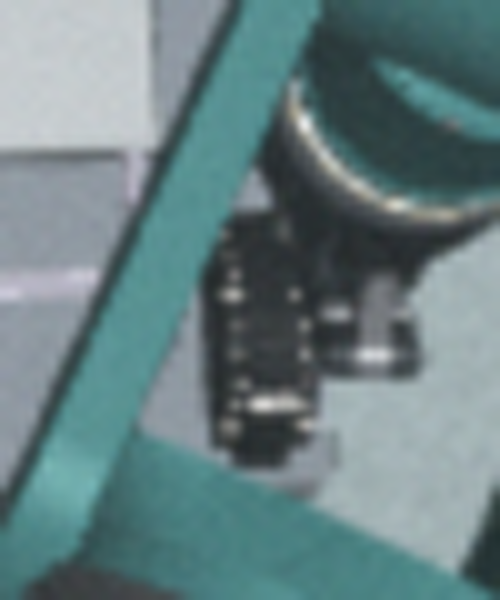

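The index is near 25° again. A second, longer stroke should bring it to the stop.

Emit:
jog_arm(steps=[{"x":0,"y":-0.003,"z":0.026,"ax":-0.005,"ay":0.004,"az":0},{"x":0,"y":-0.003,"z":0.024,"ax":0,"ay":0.004,"az":0},{"x":0,"y":0,"z":0,"ax":0,"ay":0,"az":0}])

```text
t: 45.0
eef_pos: [0.5152, -0.1357, 0.0873]
eef_rot: [-179.7, 0.1, 96.0]
ft_force: [-0.6, 0.2, -1.1]
grip_width: -0.001
```

Emit:
jog_arm(steps=[{"x":0,"y":0,"z":0.004,"ax":0,"ay":0,"az":0}])

```text
t: 45.12
eef_pos: [0.515, -0.136, 0.0835]
eef_rot: [-179.7, 0.1, 96.0]
ft_force: [0.6, -0.1, 6.4]
grip_width: 0.001
```

Emit:
jog_arm(steps=[{"x":0,"y":0,"z":0.003,"ax":0,"ay":0,"az":0}])

```text
t: 45.25
eef_pos: [0.5164, -0.1361, 0.0832]
eef_rot: [-179.9, 0.2, 96.0]
ft_force: [0.5, 2.9, 10.6]
grip_width: -0.003
```

Emit:
jog_arm(steps=[{"x":0,"y":-0.006,"z":0.001,"ax":0,"ay":0,"az":0},{"x":0,"y":-0.006,"z":0.0015,"ax":0.003,"ay":0,"az":0}])

```text
t: 45.5
eef_pos: [0.5068, -0.1377, 0.084]
eef_rot: [179.8, 0.3, 96.0]
ft_force: [2.1, 0.7, 3.8]
grip_width: 0.0
```

Emit:
jog_arm(steps=[{"x":0,"y":-0.006,"z":0.0015,"ax":0.003,"ay":0,"az":0},{"x":0,"y":-0.006,"z":0.002,"ax":0.003,"ay":0,"az":0}])

```text
t: 45.75
eef_pos: [0.4967, -0.1391, 0.0837]
eef_rot: [179.8, 0.4, 96.0]
ft_force: [0.1, 0.7, 7.2]
grip_width: 0.0
```

Emit:
jog_arm(steps=[{"x":0,"y":-0.006,"z":0.002,"ax":0.003,"ay":0,"az":0},{"x":0,"y":-0.006,"z":0.002,"ax":0.003,"ay":0,"az":0}])

```text
t: 46.0
eef_pos: [0.4856, -0.1409, 0.0817]
eef_rot: [179.9, 0.5, 96.0]
ft_force: [0.3, -0.4, 2.2]
grip_width: 0.004
```

Emit:
jog_arm(steps=[{"x":0,"y":0,"z":-0.03,"ax":0.01,"ay":0,"az":0},{"x":0,"y":0,"z":-0.05,"ax":0.0,"ay":0,"az":0},{"x":0.03,"y":-0.04,"z":-0.03,"ax":0,"ay":0,"az":0},{"x":0.04,"y":-0.04,"z":-0.02,"ax":0,"ay":0,"az":0},{"x":0.05,"y":0,"z":0,"ax":0,"ay":0,"az":0}])

```text
t: 46.62
eef_pos: [0.3863, -0.0288, 0.2096]
eef_rot: [-178.5, 0.2, 95.5]
ft_force: [1.0, -0.1, -0.1]
grip_width: 0.002
```

Emit:
jog_arm(steps=[{"x":0.05,"y":0,"z":0,"ax":0,"ay":0,"az":0},{"x":0.05,"y":0,"z":0,"ax":0,"ay":0,"az":0},{"x":0.05,"y":0,"z":0,"ax":0,"ay":0,"az":0},{"x":0.03,"y":0,"z":0,"ax":0,"ay":0,"az":0},{"x":0.0,"y":0,"z":0,"ax":0,"ay":0,"az":0}])

```text
t: 47.25
eef_pos: [0.362, 0.1547, 0.2034]
eef_rot: [-177.8, 0.5, 95.6]
ft_force: [-0.1, -1.2, 0.4]
grip_width: 0.002
```

```bash
python3 -c "
from w import *
o=env.observe();p=o['eef_pos'];print(o['t'],p,o['eef_rot'],o['ft_force'])
snap('scene','ae',(230,100,350,200),6);snap('top','ae2',(330,160,500,270),4);snap('scene','ae3')
T=lambda x,y:(330+(x+.5)/4-.5,160+(y+.5)/4-.5)
im=cv2.imread('pics/ae2_full.png')[205:240,378:395]
cv2.imwrite('pics/ae_w.png',cv2.resize(im,None,fx=16,fy=16,interpolation=cv2.INTER_NEAREST))"
```

```text
47.25 [0.362  0.1547 0.2034] [-177.8388    0.5073   95.6056] [-0.0504 -1.1644  0.392 ]
```

View pics/ae.png

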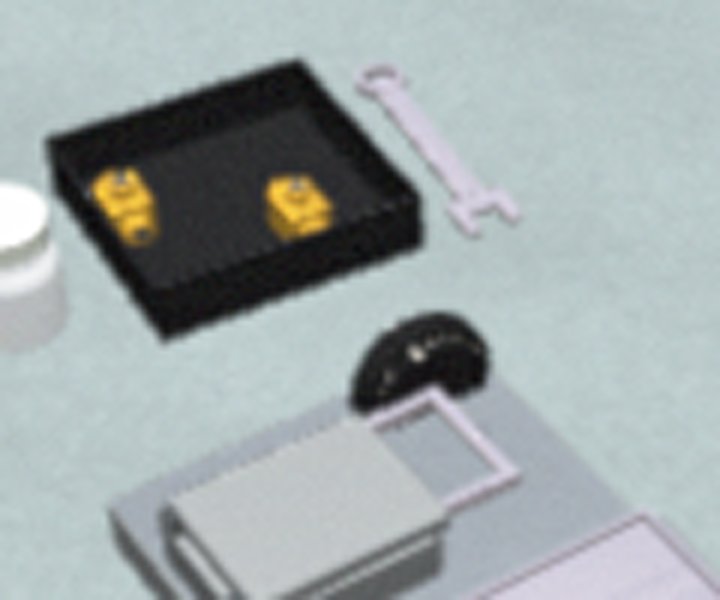

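View pics/ae2.png

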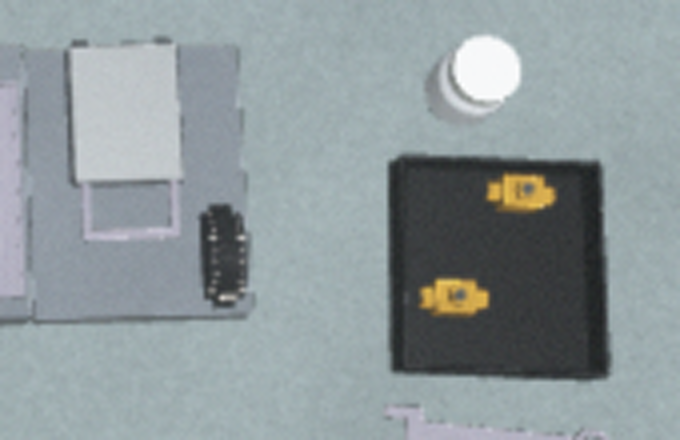

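View pics/ae_w.png

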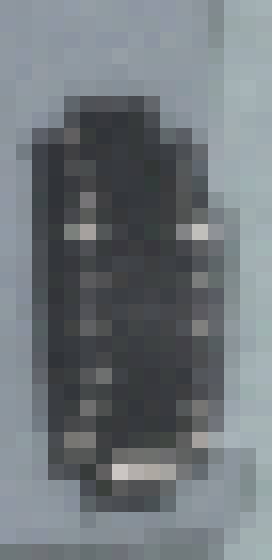

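View pics/ae3.png

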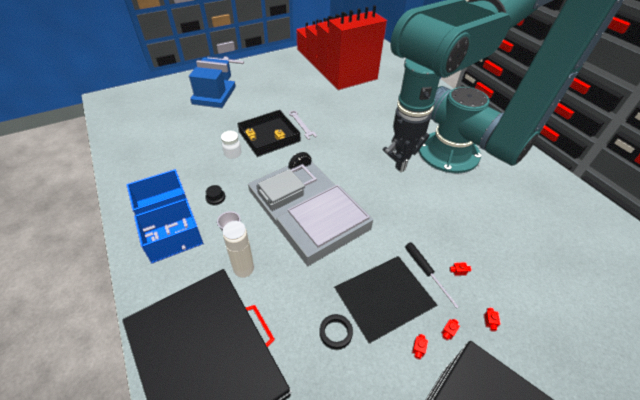

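The index is now 2 px past the zero line, as expected at the stop. One last check of the display's flatness.

```bash
python3 -c "
from w import *
S=lambda x,y:(230+(x+.5)/6-.5,100+(y+.5)/6-.5)
T=lambda x,y:(330+(x+.5)/4-.5,160+(y+.5)/4-.5)
a=tri(S(433,393),T(178,233));b=tri(S(514,470),T(87,238));print(a,b)
m=(a[0]+b[0])/2;print(m,np.degrees(np.arcsin((m[2]-.071)/.15)))
print(np.degrees(np.arcsin((.0794-.071)/.15)))
# before: same points at start
S=lambda x,y:(240+(x+.5)/5-.5,145+(y+.5)/5-.5)
T=lambda x,y:(280+(x+.5)/6-.5,160+(y+.5)/6-.5)
print(proj('scene',[.5084,-.064,.071]),proj('scene',[.5084,-.064,.084]))
for n,f in(('start','scene0'),('end','ae_full')):
  im=cv2.imread(f'pics/{f}.png')[165:205,250:310];cv2.imwrite(f'pics/cmp_{n}.png',cv2.resize(im,None,fx=8,fy=8,interpolation=cv2.INTER_CUBIC))
"
```

```text
(array([ 0.5153, -0.0986,  0.0734]), np.float64(0.003761057535283414)) (array([ 0.5046, -0.0294,  0.0752]), np.float64(0.0031479253317640635))
[ 0.51   -0.064   0.0743] 1.2564600398533352
3.210243033024349
[308.3011 171.8634] [308.2966 168.7013]
```

View pics/cmp_start.png

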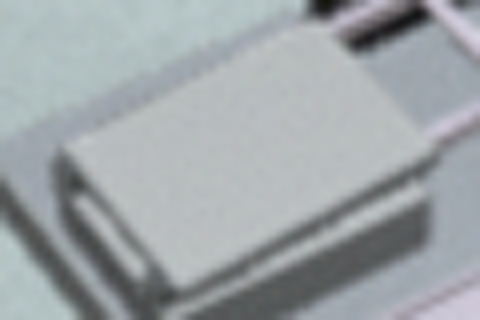

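View pics/cmp_end.png

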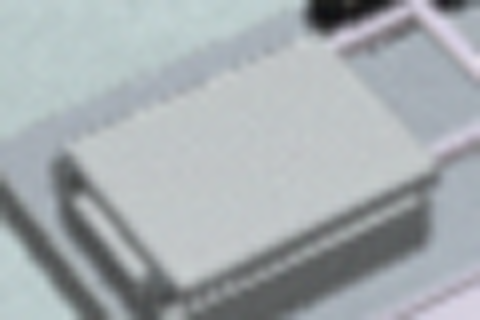

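The display is flat: the bar is at z 0.074, about 1°, and the hard stop was felt. The tees are in the tray and the arm is clear, so I'm handing in.

```bash
python3 -c "
from bench import env
print(env.finish_job(), env.observe()['t'])"
```

```text
the job is handed in; nothing more can be done
the job is handed in; nothing more can be done
```

I ran the whole job and handed it in at about 47 s; the system gave no verdict, so the results below are my own checks.

**Weighing:** I raised the display to about 59° and rolled the wheel from about 25° (where it started) to five clicks. The index read 72 to 75°, where 75° is exact. Both tees then stood released on the pan for over a second.

**Clearing up:** I moved both tees to the tray, folded the display down and rolled the wheel back to its stop.

**Last checks:**
- **Tees:** both lie inside the tray walls. One shifted about 4 cm toward the far wall, to about (0.062, -0.02) m in the tray frame, either on release or from the announced knock. I left it there, since it is within the limit of 0.081.
- **Display:** it reads about 1°, and I felt the hard stop.
- **Wheel:** the index sits at the zero stop.
- **Other items:** in the last pictures the other things stand where they were, by eye rather than measured, and the arm was clear.

**Disagreements:**
- **Cameras:** the two views differed by about 5 mm. I gave the scene camera more weight, because it matched the fingertip within 1 px.
- **Wheel at five clicks:** the top view read 72 to 73° and the scene view about 74.5°, both within tolerance.
- **Force when folding:** pressing the display onto its stop briefly read 41 N at the wrist, through the fingers. That is under the 120 N wrist limit. The 40 N limit is for the arm and gripper body, which touched nothing that I could see.

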